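Square the printing plates on the register board

TASK

Set up the register board: first wind its stop bar fully home by turning the black knob clockwise to its stop. Then, holding the wooden pusher and never touching the plates with the gripper, nudge every copper plate into the square corner of its own bay so that it lies flat and flush against both the back rail and its steel tab. Finally stand the pusher upright in the middle of its cork mat and leave it there; do not disturb the tin, glue bottle or brush cup.

Things in the scene. Friction and masses are not known exactly. Their poses are not given: they have to be found in the camera images.
- board: fixed plywood bed, 250 (x) x 470 (y) x 10 mm; origin at the centre of its underside on the table, bed top 10 mm up. Its +x points away from the robot, +y to the robot's left, give or take a small yaw. An aluminium back rail 35 mm wide runs along y, its front (plate-side) face at x = +90 mm, top 22 mm above the table.
- stopbar: steel bar on the rail, 400 mm long, top 33 mm above the table; axes as the board's, slides to +y as the knob turns. Carries 3 tabs 150 mm apart, each 10 mm thick in y, 30 mm long in x (61.5 to 91.5 mm on the board), 12 to 32 mm above the table. Each tab's -y face makes a square corner with the rail's front face; its bay is the bed on its -y side. Origin on the board's centre line.
- knob (a joint): angle of the black knob on the stop bar, rad: 0 to 3.0 (hard stop = fully home), growing clockwise seen from above. A rack drives the bar, and the knob on it, 10 mm towards the board's +y per rad (30 mm in all). Light (about 0.05 N m); it stays where it is left. Starts at 0 to 0.4.
- knob_grip (a point): point on the knob's axis at the height to grip, 12 mm below the top of its upright grip bar: 56 mm long, 16 mm thick, 38 mm high, top 84 mm above the table, on a 48 mm disc 8 mm thick. The bar lies along the board's x at knob angle 0 and turns with the knob; this point's x axis runs along it. Moves with the stop bar.
- corner1 (a point): corner of bay 1 (farthest to the robot's right), moving with the stop bar: where the rail's front face, the tab's -y face and the bed's top meet. Axes as the board's. A seated plate1 has its centre at x = -45 mm, y = -30 mm from here.
- corner2 (a point): corner of bay 2 (the middle one), moving with the stop bar: where the rail's front face, the tab's -y face and the bed's top meet. Axes as the board's. A seated plate2 has its centre at x = -45 mm, y = -30 mm from here.
- corner3 (a point): corner of bay 3 (farthest to the left), moving with the stop bar: where the rail's front face, the tab's -y face and the bed's top meet. Axes as the board's. A seated plate3 has its centre at x = -45 mm, y = -30 mm from here.
- plate1: copper-faced wooden printing plate, 90 (x) x 60 (y) x 10 mm, about 0.11 kg, lying loose and crooked on the bed in bay 1, to be seated in corner1; origin at the centre of its underside. It may be absent (2 or 3 of the 3 plates are there).
- plate2: copper-faced wooden printing plate, 90 (x) x 60 (y) x 10 mm, about 0.11 kg, lying loose and crooked on the bed in bay 2, to be seated in corner2; origin at the centre of its underside. It may be absent (2 or 3 of the 3 plates are there).
- plate3: copper-faced wooden printing plate, 90 (x) x 60 (y) x 10 mm, about 0.11 kg, lying loose and crooked on the bed in bay 3, to be seated in corner3; origin at the centre of its underside. It may be absent (2 or 3 of the 3 plates are there).
- pusher: wooden pusher, about 0.12 kg, standing upright on its cork mat: foot 20 (x) x 60 (y) x 16 mm, on it a square 22 x 22 mm handle from 16 to 82 mm up with a low domed cap. Origin at the centre of its underside, z up the handle. Grip the handle, best near mid-height; the foot's 60 mm long sides are its pushing faces.
- mat: fixed square cork mat, 120 x 120 x 4 mm, beside the board, left or right; origin at the centre of its underside. The pusher starts and ends here.
- paint_tin: steel paint tin, 84 mm across, 100 mm high, beside the other end of the board; origin at its underside. Leave alone.
- glue: yellow glue bottle, 52 mm across, 130 mm high, beside the right end of the board; origin at its underside. Leave alone.
- brush_cup: white cup with brushes, 90 mm across, about 200 mm high with the brushes, beside the left end of the board; origin at its underside. Leave alone.

How it is judged:
By the outcome, as a careful person would: the job done as asked, in the order asked, and still so for the second after the job is handed in, with the robot touching nothing.
Of plate1, plate2, plate3 only 2 to 3 are there at a start; the rules pass over those that are not, and their reading is None.
At some moment in a run one of plate1, plate2, plate3 may be knocked a few centimetres aside while the robot is not near it.
Once in a run the grip may slacken for a moment while it holds something.
It also fails if it takes over 210 s, if anything falls off the work surface, if the arm or the gripper's body presses on something with over 40 N, if the wrist force passes 120 N, or if a joint passes its speed limit or range.

ROBOT

A 7-joint arm with a two-finger parallel gripper is mounted at the origin on the work surface. World frame = base frame: x ahead of the robot, y to its left, z up, the work surface at z = 0. Lengths are in m, angles in degrees, forces in N, time in s.
With the tool pointing down it reaches from about 0.425 to 0.875 m from the base axis. Payload 4.7 kg.
Tool frame: the origin (TCP) lies midway between the tips of the shut fingers; the grasp point (between the pads) lies 19 mm behind it; z points along the fingers, y is the line along which they close (so a half turn about z gives the same grasp; the last joint's range is limited). The gripper opens to 87 mm and grips with 3 to 60 N. Pads are 19 mm wide; open, the fingers measure 117 mm over their backs; the gripper's body (75 mm by 190 mm) begins 51 mm behind the grasp point.
Start: joints at [72.599, 18.392, -4.016, 83.108, 1.295, 78.541, -3.26], TCP at [0.203, -0.617, 0.223] pointing down, gripper open.
Joint ranges: [-163.93, 163.93], [-17.29, 119.83], [-79.2, 71.16], [3.27, 140.29], [-89.18, 269.18], [5.43, 117.66], [-154.24, 154.24]. Speed limits (degrees/s): [147.25, 147.25, 180, 180, 180, 180, 180].

INTERFACE

Orientations are given as [roll, pitch, yaw] about the fixed x, y, z axes, in that order (R = Rz(yaw) Ry(pitch) Rx(roll)).
In Python, from cell import env gives the robot as it stands.
- The arm moves only by the tool step_arm, never from a script. Its argument "moves" is a list of rows, each an object with "dp": the shift along the tool's x, y, z in mm, a list of three; "dr": the turn, a rotation vector about the tool's x, y, z in rad, a list of three; "fingers": the closure, from 0 (fully open) to 1 (shut). In form: [{"dp": [dx, dy, dz], "dr": [ax, ay, az], "fingers": fingers}, ...]. A call has exactly 5 rows; each row shifts and turns the commanded pose from where the row before left it, along the tool's axes as they then stand; what a row does not reach is not made up. A row lasts 1/8 s, in which the tool goes at most 62.5 mm and 10.7 degrees, less where a joint would pass 70% of its speed; a pose out of reach is approached as far as the arm can. A call with a gripper value outside its range is refused whole. The fingers move at their own pace and stop on an object; "squeeze" is the grip in N (left out, the last holds). Time passes only in rows, so rows that do not move let the fingers close, or fill a call up. It gives the time, the measured TCP pose, the force, the opening and the grip force at its end, in the units of the state.
- env.get_obs(): the state, without advancing time (a new reading comes with each control period).
- env.read_camera(name): name is "scene" or "top" or "wrist"; returns the picture (400x640x3 uint8, red, green, blue); there is no depth.
- env.camera_model(name): a dict with "fx", "fy", "cx", "cy" (pixels), "R" (3x3) and "t" (3): a world point X has camera coordinates R X + t. Camera axes: x right, y down, z forward; pixel columns grow to the right and rows downward; lengths in m; the calibration is good to about 2 mm. A picture is of the moment at which its call begins: read the wrist's pose just before it. camera_model takes no time and is no camera call; for the wrist camera it gives the pose at the moment of the call.
- env.sign_off(): hands the job in; it is judged then, once.
The state is a dict: "time_s": time; "qpos": joint angles; "joint_velocities": joint speeds; "effort": joint torques, N m; "tool_pos": TCP position; "tool_rot": TCP orientation; "force": force on the tool from outside, world axes, zero at the start; "wrist_torque": the same for the moment, N m; "grip_width": finger opening in m; "grasp_force": force on a finger pad.
Only numpy, scipy, OpenCV 4.12 (cv2) and the standard library are available. Lean on these libraries where they do the work, as an engineer would, in place of code of your own. Each camera call takes 0.05 s, during which the arm holds its last target. There are 200 camera calls.

## Working session

There is one attempt and no reset: what is moved stays moved. The work goes in short steps, Python scripts to look and compute and a tool call to move; the robot and the scene stay as the last step left them, time stands still between calls to the robot, and variables do not carry over. Pictures are saved under pics/ and viewed, at most 14 in all, crops included, and the job is handed in when it is done.

Besides the shell and the picture viewer there is one more tool, called after "Request:" as name(argument=value, ...), one argument or row to a line, values as JSON. step_arm: Moves the arm, as the interface text tells. Its arguments: {"type":"object","properties":{"moves":{"type":"array","items":{"type":"object","properties":{"dp":{"type":"array","items":{"type":"number"}},"dr":{"type":"array","items":{"type":"number"}},"fingers":{"type":"number"}}}},"squeeze":{"type":"number"}},"required":["moves"]}

```bash
ls; mkdir -p pics
python3 - <<'E'
from cell import env
import cv2
for n in ("top","scene"):
    cv2.imwrite(f"pics/{n}0.png",cv2.cvtColor(env.read_camera(n),cv2.COLOR_RGB2BGR)); m=env.camera_model(n); print(n,m)
print(env.get_obs())
E
```

```text
pics
top {'fx': 362.6219714221784, 'fy': 362.6219714221784, 'cx': 313.9242874286573, 'cy': 197.96833277801167, 'R': array([[-0.00699625, -0.99995842, -0.00584858],
       [-0.99816639,  0.00733513, -0.06008378],
       [ 0.06012419,  0.00541749, -0.9981762 ]]), 't': array([-0.00371172,  0.57051056,  0.98420208])}
scene {'fx': 416.34261861924773, 'fy': 416.34261861924773, 'cx': 319.094380465959, 'cy': 204.35735979088747, 'R': array([[ 0.11917525,  0.99286417, -0.00424326],
       [ 0.65282582, -0.08157842, -0.75310252],
       [-0.74807467,  0.08698107, -0.65788949]]), 't': array([-0.05010681, -0.29544071,  1.4766979 ])}
{'time_s': 0.1, 'qpos': array([72.59967098, 18.43401366, -4.01675742, 83.16946425,  1.29554307,
       78.53956331, -3.25850746]), 'joint_velocities': array([-0.03584844, -0.16107026,  0.08016067, -0.21921914, -0.02530039,
        0.05367315,  0.03505377]), 'effort': array([ 1.99570072e-04, -4.92571163e+01, -4.05850913e-01, -3.13398707e+01,
       -6.42288546e-02,  3.94907780e-02,  6.23498863e-05]), 'tool_pos': array([ 0.20291242, -0.61699048,  0.2215665 ]), 'tool_rot': array([-1.79902227e+02,  5.62148297e-03,  1.82127270e+01]), 'force': array([ 0.50490438, -0.63657307,  0.33134478]), 'wrist_torque': array([-0.01645292, -0.00537695, -0.02147921]), 'grasp_force': 0.0, 'grip_width': 0.08689061605051016}
```

View pics/top0.png

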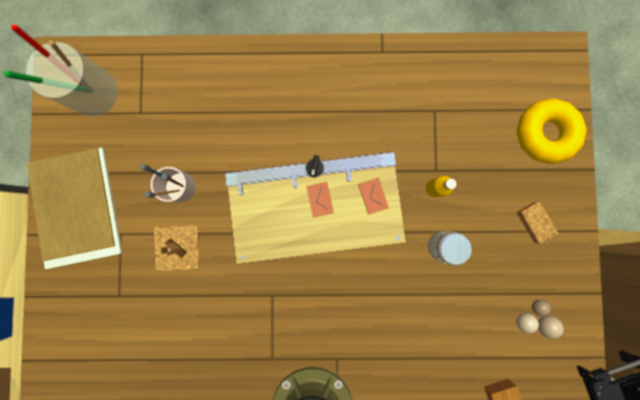

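View pics/scene0.png

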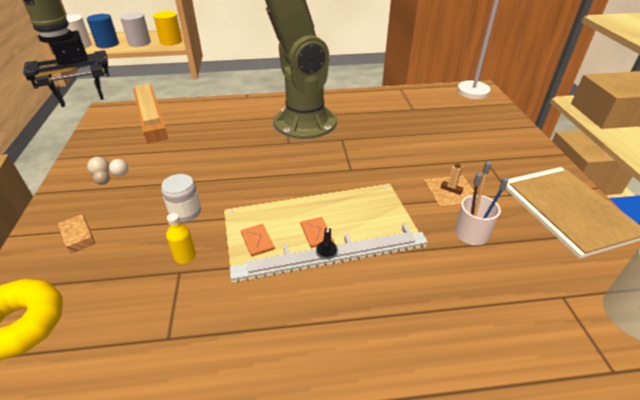

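Top view: board with corners at about (226,173), (395,153), (405,240), (237,263); knob at (315,165); plates at (373,196) in bay 1 and (320,199) in bay 2, with bay 3 empty. The pusher is on the mat at (175,247), the cup is at (170,184), and the tin and glue are on the right. The scene view agrees.

```bash
cat > h.py <<'E'
from cell import env
import cv2, numpy as np
from scipy.spatial.transform import Rotation as Ro
def ray(m,px,z):
    px=np.atleast_2d(np.asarray(px,float)); R=m["R"];C=-R.T@m["t"]
    d=np.c_[(px[:,0]-m["cx"])/m["fx"],(px[:,1]-m["cy"])/m["fy"],np.ones(len(px))]@R
    return C+d*((np.asarray(z)-C[2])/d[:,2])[:,None]
def proj(m,X):
    c=np.atleast_2d(X)@m["R"].T+m["t"]; return np.c_[c[:,0]/c[:,2]*m["fx"]+m["cx"],c[:,1]/c[:,2]*m["fy"]+m["cy"]]
def shot(n,name=None):
    m=env.camera_model(n); im=cv2.cvtColor(env.read_camera(n),cv2.COLOR_RGB2BGR)
    if name: cv2.imwrite(f"pics/{name}.png",im)
    return m,im
def pose():
    o=env.get_obs(); return o["tool_pos"],Ro.from_euler("xyz",o["tool_rot"],degrees=True)
def go(p,yaw):
    "total dp (in present tool axes, mm), and dr z (rad) to a tool-down target"
    t,R=pose(); T=Ro.from_euler("xyz",[180,0,yaw],degrees=True)
    print("dp",np.round(R.inv().apply(np.array(p)-t)*1e3,1),"dr",np.round((R.inv()*T).as_rotvec(),4))
E
python3 - <<'E'
from h import *
m=env.camera_model("top")
P=ray(m,[(226,173),(395,153),(405,240),(237,263)],[.022,.022,.01,.01]);print(P.round(3))
print("knob",ray(m,[(315,165)],.06).round(3),"plates",ray(m,[(373,196),(320,199)],.02).round(3))
print("mat",ray(m,[(176,248)],.004).round(3),"pusher",ray(m,[(175,247)],.03).round(3),"cup",ray(m,[(171,184)],.1).round(3),'tin/glue',ray(m,[(450,247),(442,186)],.08).round(3))
w=env.camera_model("wrist");t,R=pose()
print("wristcam in tool",R.inv().apply(-w["R"].T@w["t"]-t), (R.inv().as_matrix()@w["R"].T).round(3),w["fx"])
go([.56,-.0,.3],0)
E
```

```text
[[ 0.641  0.235  0.022]
 [ 0.693 -0.233  0.022]
 [ 0.453 -0.258  0.01 ]
 [ 0.393  0.205  0.01 ]]
knob [[ 0.656 -0.012  0.06 ]] plates [[ 0.575 -0.17   0.02 ]
 [ 0.567 -0.025  0.02 ]]
mat [[0.435 0.377 0.004]] pusher [[0.439 0.37  0.03 ]] cup [[0.604 0.355 0.1  ]] tin/glue [[ 0.438 -0.356  0.08 ]
 [ 0.595 -0.34   0.08 ]]
wristcam in tool [ 6.81988120e-02 -8.79518060e-05 -1.63150161e-01] [[ 0.001 -0.968 -0.252]
 [ 1.     0.001  0.   ]
 [-0.    -0.252  0.968]] 356.7984782438419
dp [ 532.  -474.6  -77.7] dr [-0.0017  0.0004  0.3179]
```

Request:
step_arm(
  moves=[
    {"dp":[37.5,-29.5,-2],"dr":[0,0,0],"fingers":0},
    {"dp":[37.5,-29.5,-2],"dr":[0,0,0],"fingers":0},
    {"dp":[37.5,-29.5,-2],"dr":[0,0,0],"fingers":0},
    {"dp":[37.5,-29.5,-2],"dr":[0,0,0],"fingers":0},
    {"dp":[37.5,-29.5,-2],"dr":[0,0,0],"fingers":0},
  ],
)

```text
time_s: 0.72
tool_pos: [0.3357, -0.4172, 0.2322]
tool_rot: [-180.0, 0.0, 18.2]
force: [1.2, 0.2, 0.3]
grip_width: 0.087
grasp_force: 0.0
```

Request:
step_arm(
  moves=[
    {"dp":[37.5,-29.5,-2],"dr":[0,0,0],"fingers":0},
    {"dp":[37.5,-29.5,-2],"dr":[0,0,0],"fingers":0},
    {"dp":[37.5,-29.5,-2],"dr":[0,0,0],"fingers":0},
    {"dp":[37.5,-29.5,-2],"dr":[0,0,0],"fingers":0},
    {"dp":[37.5,-29.5,-2],"dr":[0,0,0],"fingers":0},
  ],
)

```text
time_s: 1.35
tool_pos: [0.4676, -0.2186, 0.2423]
tool_rot: [-180.0, 0.0, 18.2]
force: [0.6, -0.1, -0.3]
grip_width: 0.0876
grasp_force: 0.0
```

Request:
step_arm(
  moves=[
    {"dp":[37.5,-29.5,-2],"dr":[0,0,0],"fingers":0},
    {"dp":[37.5,-29.5,-2],"dr":[0,0,0],"fingers":0},
    {"dp":[37.5,-29.5,-2],"dr":[0,0,0],"fingers":0},
    {"dp":[37.5,-29.5,-2],"dr":[0,0,0],"fingers":0},
    {"dp":[37.5,-29.5,-2],"dr":[0,0,0],"fingers":0},
  ],
)

```text
time_s: 1.98
tool_pos: [0.5996, -0.0203, 0.2522]
tool_rot: [180.0, 0.0, 18.2]
force: [0.4, 0.0, -0.3]
grip_width: 0.0868
grasp_force: 0.0
```

Request:
step_arm(
  moves=[
    {"dp":[0,0,0],"dr":[0,0,0.052],"fingers":0},
    {"dp":[0,0,0],"dr":[0,0,0.052],"fingers":0},
    {"dp":[0,0,0],"dr":[0,0,0.052],"fingers":0},
    {"dp":[0,0,0],"dr":[0,0,0.052],"fingers":0},
    {"dp":[0,0,0],"dr":[0,0,0],"fingers":0},
  ],
)

```text
time_s: 2.6
tool_pos: [0.5989, -0.0214, 0.2521]
tool_rot: [-180.0, 0.0, 6.3]
force: [1.0, -1.0, -0.3]
grip_width: 0.0871
grasp_force: 0.0
```

Run:
```python
from h import *
print(pose()[0], env.get_obs()["tool_rot"])
shot("wrist","w1")
```

```text
[ 0.59889185 -0.02141141  0.25207678] [-1.79998871e+02  4.91928007e-02  6.32400587e+00]
```

View pics/w1.png

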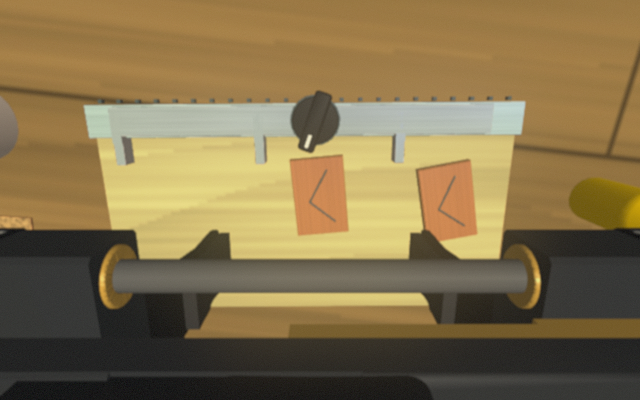

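```bash
cat >> h.py <<'E'
def board(m,im):
    "rail front edge + bed ends -> origin xy, yaw"
    hsv=cv2.cvtColor(im,cv2.COLOR_BGR2HSV)
    bed=cv2.inRange(hsv,(18,60,120),(35,255,255))
    return hsv,bed
def plates(m,im,z=.02):
    hsv=cv2.cvtColor(im,cv2.COLOR_BGR2HSV)
    mk=cv2.inRange(hsv,(3,110,120),(14,255,255))
    mk=cv2.morphologyEx(mk,cv2.MORPH_CLOSE,np.ones((5,5)))
    out=[]
    for c in cv2.findContours(mk,cv2.RETR_EXTERNAL,cv2.CHAIN_APPROX_NONE)[0]:
        if cv2.contourArea(c)<1500: continue
        w=ray(m,c[:,0],z)[:,:2]
        (cx,cy),(a,b),th=cv2.minAreaRect((w*1e4).astype(np.float32))
        if a<b: th+=90
        th=(th+90)%180-90
        out.append((cx/1e4,cy/1e4,max(a,b)/10,min(a,b)/10,th))
    return out
E
python3 - <<'E'
from h import *
im=cv2.imread("pics/w1.png");m=env.camera_model("wrist")
hsv,bed=board(m,im)
print([hsv[y,x] for x,y in [(200,160),(320,180),(450,200),(200,120),(320,320),(50,60),(316,121),(300,121)]])
for p in plates(m,im): print(np.round(p,4))
top=[];
for c in list(range(150,245))+list(range(350,385))+list(range(415,500)):
    r=np.flatnonzero(bed[100:200,c]); top.append((c,100+r[0]))
top=np.array(top,float); print(np.polyfit(top[:,0],top[:,1],1), np.abs(np.polyval(np.polyfit(top[:,0],top[:,1],1),top[:,0])-top[:,1]).max())
L=[];Rr=[]
for r in range(150,220):
    c=np.flatnonzero(bed[r,60:560])+60; L.append((c[0],r)); Rr.append((c[-1],r))
W=ray(m,top,.022)[:,:2];k=np.polyfit(W[:,1],W[:,0],1);yaw=-np.arctan(k[0])
ex=np.array([np.cos(yaw),np.sin(yaw)]);ey=np.array([-ex[1],ex[0]])
yl=ray(m,L,.01)[:,:2]@ey;yr=ray(m,Rr,.01)[:,:2]@ey
o=ex*(np.median(W@ex)-.09)+ey*(np.median(yl)+np.median(yr))/2
print("board",o,np.degrees(yaw),"width",np.median(yl)-np.median(yr), yl.std(),yr.std())
dark=(hsv[80:160,280:350,2]<75).astype(np.uint8)*255
print("rows",hsv[100:142:4,290:345:3,2])
cv2.imwrite("pics/k1.png",cv2.resize(im[75:175,230:430],None,fx=4,fy=4,interpolation=2))
print(env.get_obs()["qpos"].round(1))
E
```

```text
[array([ 25, 110, 222], dtype=uint8), array([ 15,  94, 136], dtype=uint8), array([ 13, 150, 206], dtype=uint8), array([ 43,  19, 191], dtype=uint8), array([ 19, 137, 143], dtype=uint8), array([ 18, 147, 167], dtype=uint8), array([21, 59, 82], dtype=uint8), array([22, 60, 77], dtype=uint8)]
[ 0.5768 -0.172  88.1894 58.1037 17.511 ]
[ 5.67900e-01 -2.49000e-02  8.76816e+01  5.72267e+01  1.16423e+01]
[-3.98007065e-03  1.03666125e+02] 34.962726166771006
board [ 0.58164789 -0.01195565] 6.587687033971085 width 0.5795704409153677 0.004438788178174639 0.007578892614843745
rows [[159 159 156 125  87  77  83  78  67  76  78  80  86  75 147 159 153 107
  151]
 [193 194 122  76  79  80  80  71  74  77  79  83  81  73  88 171 196 197
  196]
 [187 127  75  79  80  81  80  67  75  77  81  84  75  83  86  89 176 183
  183]
 [176  82  76  80  77  79  74  74  78  80  81  82  70  86  83  82 135 182
  181]
 [152  75  79  78  77  81  71  77  78  81  83  74  79  83  84  83  95 179
  180]
 [142  77  80  79  78  76  76  79  81  81  82  71  82  84  81  84  92 176
  181]
 [158  76  78  80  77  73  78  80  80  81  78  76  83  80  82  85 100 182
  180]
 [181  83  78  77  75  75  78  80  81  82  75  83  83  81  81  77 141 187
  183]
 [187 147  79  78  77  80  81  81  82  77  74  77  84  81  81  96 175 182
  181]
 [182 183 149  79  75  78 208 186  80  75  82  81  83  80  99 187 187 189
  191]
 [210 211 212 136  77 108 237 110  80  76  80  81  83 154 207 215 214 214
  214]]
[ 27.6  14.2 -33.6  87.2   7.9  81.  -90.1]
```

View pics/k1.png

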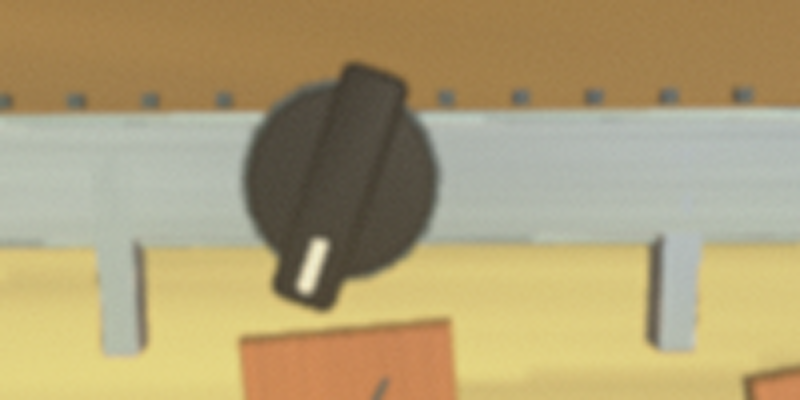

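The bar top in the crop has corners (348,62), (407,85), (332,310), (275,288). That puts its centre at image pixel (315.1,121.5), turned about 18° clockwise of tool x.

```bash
python3 - <<'E'
import re
s=open('h.py').read()
a=s.index("def board");b=s.index("def plates")
s=s[:a]+'''def board(m,im,rows,cols):
    "rail front edge + bed ends -> origin xy, yaw(rad); rows for ends, cols clear of tabs for the rail"
    hsv=cv2.cvtColor(im,cv2.COLOR_BGR2HSV)
    bed=cv2.morphologyEx(cv2.inRange(hsv,(21,60,150),(35,255,255)),cv2.MORPH_OPEN,np.ones((3,3)))
    top=np.array([(c,np.flatnonzero(bed[:,c])[0]) for c in cols if bed[:,c].any()],float)
    for _ in range(3):
        k=np.polyfit(top[:,0],top[:,1],1);e=np.abs(np.polyval(k,top[:,0])-top[:,1]);top=top[e<max(1.5,np.median(e))]
    top[:,1]-=.5
    W=ray(m,top,.022)[:,:2];yaw=-np.arctan(np.polyfit(W[:,1],W[:,0],1)[0])
    ex=np.array([np.cos(yaw),np.sin(yaw)]);ey=np.array([-ex[1],ex[0]])
    E=[np.flatnonzero(bed[r]) for r in rows]
    yl=ray(m,[(c[0]-.5,r) for c,r in zip(E,rows)],.01)[:,:2]@ey;yr=ray(m,[(c[-1]+.5,r) for c,r in zip(E,rows)],.01)[:,:2]@ey
    print("railx",np.median(W@ex),len(top),"ends",np.median(yl),np.median(yr),"width",np.median(yl)-np.median(yr),yl.std(),yr.std())
    return ex*(np.median(W@ex)-.09)+ey*(np.median(yl)+np.median(yr))/2,yaw
'''+s[b:]
open('h.py','w').write(s)
E
python3 - <<'E'
from h import *
im=cv2.imread("pics/w1.png");m=env.camera_model("wrist")
o,yaw=board(m,im,range(150,220),list(range(150,245))+list(range(350,385))+list(range(415,500)));print(o,np.degrees(yaw))
c=np.array([(348,62),(407,85),(332,310),(275,288)])/4+[230,75]
K=ray(m,c,.084); k=K.mean(0); f=K[:2].mean(0)-K[2:].mean(0); ky=np.degrees(np.arctan2(f[1],f[0])); print(K.round(4),"centre",k,"yaw",ky, np.linalg.norm(f))
print("knob in board", np.array([[np.cos(yaw),np.sin(yaw)],[-np.sin(yaw),np.cos(yaw)]])@(k[:2]-o))
go([k[0],k[1],.12],ky)
E
```

```text
railx 0.6288924741037476 215 ends 0.1579685373625358 -0.3118342240214449 width 0.4698027613839807 0.00036967993350995226 0.0762145707714054
[ 0.54422248 -0.0120687 ] 6.854319871562331
[[ 0.6797 -0.0103  0.084 ]
 [ 0.6763 -0.0239  0.084 ]
 [ 0.6246 -0.0127  0.084 ]
 [ 0.6282  0.001   0.084 ]] centre [ 0.65219496 -0.01148355  0.084     ] yaw -12.311514001997738 0.05288512929172836
knob in board [ 0.10727062 -0.01230504]
dp [ 54.2  -4.  132.1] dr [1.000e-04 7.000e-04 3.256e-01]
```

Request:
step_arm(
  moves=[
    {"dp":[0,0,0],"dr":[0,0,0.08],"fingers":0},
    {"dp":[0,0,0],"dr":[0,0,0.08],"fingers":0},
    {"dp":[0,0,0],"dr":[0,0,0.08],"fingers":0},
    {"dp":[0,0,0],"dr":[0,0,0.07],"fingers":0},
    {"dp":[0,0,0],"dr":[0,0,0],"fingers":0},
  ],
)

```text
time_s: 3.28
tool_pos: [0.599, -0.0214, 0.2524]
tool_rot: [180.0, 0.0, -11.4]
force: [-0.6, 0.0, -0.5]
grip_width: 0.087
grasp_force: 0.0
```

```bash
python3 -c "
from h import *
print(env.get_obs()['qpos'].round(1),env.get_obs()['tool_rot'])"
```

```text
[  26.    13.9  -31.5   87.2    7.3   80.9 -107.4] [ 1.79987034e+02  1.41372428e-02 -1.13875629e+01]
```

Request:
step_arm(
  moves=[
    {"dp":[0,0,0],"dr":[0,0,-0.174],"fingers":0},
    {"dp":[0,0,0],"dr":[0,0,-0.174],"fingers":0},
    {"dp":[0,0,0],"dr":[0,0,-0.174],"fingers":0},
    {"dp":[0,0,0],"dr":[0,0,-0.174],"fingers":0},
    {"dp":[0,0,0],"dr":[0,0,-0.174],"fingers":0},
  ],
)

```text
time_s: 3.9
tool_pos: [0.5991, -0.0214, 0.2524]
tool_rot: [-180.0, 0.0, 38.8]
force: [-0.2, -0.5, 0.3]
grip_width: 0.0868
grasp_force: 0.0
```

Request:
step_arm(
  moves=[
    {"dp":[0,0,0],"dr":[0,0,-0.174],"fingers":0},
    {"dp":[0,0,0],"dr":[0,0,-0.174],"fingers":0},
    {"dp":[0,0,0],"dr":[0,0,-0.174],"fingers":0},
    {"dp":[0,0,0],"dr":[0,0,-0.174],"fingers":0},
    {"dp":[0,0,0],"dr":[0,0,-0.174],"fingers":0},
  ],
)

```text
time_s: 4.53
tool_pos: [0.5991, -0.0214, 0.2524]
tool_rot: [-180.0, 0.0, 88.7]
force: [-0.1, 0.9, -0.3]
grip_width: 0.0869
grasp_force: 0.0
```

Request:
step_arm(
  moves=[
    {"dp":[0,0,0],"dr":[0,0,-0.174],"fingers":0},
    {"dp":[0,0,0],"dr":[0,0,-0.174],"fingers":0},
    {"dp":[0,0,0],"dr":[0,0,-0.174],"fingers":0},
    {"dp":[0,0,0],"dr":[0,0,-0.174],"fingers":0},
    {"dp":[0,0,0],"dr":[0,0,-0.174],"fingers":0},
  ],
)

```text
time_s: 5.15
tool_pos: [0.5991, -0.0214, 0.2525]
tool_rot: [-180.0, 0.0, 138.5]
force: [0.6, -0.5, 0.3]
grip_width: 0.0866
grasp_force: 0.0
```

Request:
step_arm(
  moves=[
    {"dp":[0,0,0],"dr":[0,0,-0.174],"fingers":0},
    {"dp":[0,0,0],"dr":[0,0,-0.174],"fingers":0},
    {"dp":[0,0,0],"dr":[0,0,-0.168],"fingers":0},
    {"dp":[0,0,0],"dr":[0,0,0],"fingers":0},
    {"dp":[0,0,0],"dr":[0,0,0],"fingers":0},
  ],
)

```text
time_s: 5.78
tool_pos: [0.5991, -0.0215, 0.2525]
tool_rot: [-180.0, -0.0, 167.5]
force: [-0.5, 0.8, 0.4]
grip_width: 0.0869
grasp_force: 0.0
```

```bash
python3 -c "
from h import *
print(env.get_obs()['qpos'].round(1),env.get_obs()['tool_rot'])
go([.6522,-.0115,.12],167.7)"
```

```text
[ 44.5  19.5 -56.3  86.6  16.3  82.6  65.1] [-1.79994256e+02 -2.85582291e-03  1.67513721e+02]
dp [-49.7  21.2 132.5] dr [-0.0001 -0.0001 -0.0033]
```

Request:
step_arm(
  moves=[
    {"dp":[-16.6,7.1,30],"dr":[0,0,0],"fingers":0},
    {"dp":[-16.6,7.1,30],"dr":[0,0,0],"fingers":0},
    {"dp":[-16.5,7,30],"dr":[0,0,0],"fingers":0},
    {"dp":[0,0,30],"dr":[0,0,0],"fingers":0},
    {"dp":[0,0,30],"dr":[0,0,0],"fingers":0},
  ],
)

```text
time_s: 6.4
tool_pos: [0.6524, -0.0111, 0.1014]
tool_rot: [180.0, -0.0, 167.6]
force: [0.1, -1.0, 0.5]
grip_width: 0.0869
grasp_force: 0.0
```

Request:
step_arm(
  moves=[
    {"dp":[0,0,24],"dr":[0,0,0],"fingers":0},
    {"dp":[0,0,24],"dr":[0,0,0],"fingers":0},
    {"dp":[0,0,0],"dr":[0,0,0],"fingers":1},
    {"dp":[0,0,0],"dr":[0,0,0],"fingers":1},
    {"dp":[0,0,0],"dr":[0,0,0],"fingers":1},
  ],
  squeeze=15,
)

```text
time_s: 7.02
tool_pos: [0.6532, -0.0112, 0.0559]
tool_rot: [180.0, 0.1, 167.6]
force: [-0.2, 0.1, 0.1]
grip_width: 0.0646
grasp_force: 0.0
```

Request:
step_arm(
  moves=[
    {"dp":[0,0,0],"dr":[0,0,0],"fingers":1},
    {"dp":[0,0,0],"dr":[0,0,0],"fingers":1},
    {"dp":[0,0,0],"dr":[0,0,0],"fingers":1},
    {"dp":[0,0,0],"dr":[0,0,0],"fingers":1},
    {"dp":[0,0,0],"dr":[0,0,0],"fingers":1},
  ],
)

```text
time_s: 7.65
tool_pos: [0.6522, -0.0106, 0.0545]
tool_rot: [179.9, -0.0, 167.6]
force: [0.2, -1.2, -0.3]
grip_width: 0.0159
grasp_force: 15.0
```

```bash
python3 -c "
from h import *
o=env.get_obs();print(o['qpos'].round(1),o['tool_rot'],o['tool_pos'],o['force'],o['wrist_torque'],o['grip_width'])"
```

```text
[ 35.2  35.  -49.4  91.8  28.3  66.5  57. ] [ 1.79941663e+02 -7.04474302e-03  1.67644616e+02] [ 0.65224616 -0.0106342   0.05450316] [ 0.16385872 -1.22057451 -0.27243093] [-0.69002112 -0.20160104 -0.01018308] 0.01590829321789262
```

```bash
python3 -c "
import numpy as np
for i in range(20):
    a=np.radians(96.6-(167.64-8.02*(i+.5))); print(i,np.round([1.4*np.cos(a),-1.4*np.sin(a)],1).tolist())"
```

```text
0 [0.5, 1.3]
1 [0.7, 1.2]
2 [0.9, 1.1]
3 [1.0, 1.0]
4 [1.1, 0.8]
5 [1.2, 0.6]
6 [1.3, 0.5]
7 [1.4, 0.3]
8 [1.4, 0.1]
9 [1.4, -0.1]
10 [1.4, -0.3]
11 [1.3, -0.5]
12 [1.2, -0.7]
13 [1.1, -0.8]
14 [1.0, -1.0]
15 [0.8, -1.1]
16 [0.7, -1.2]
17 [0.5, -1.3]
18 [0.3, -1.4]
19 [0.1, -1.4]
```

Request:
step_arm(
  moves=[
    {"dp":[0.5,1.3,0],"dr":[0,0,0.14],"fingers":1},
    {"dp":[0.7,1.2,0],"dr":[0,0,0.14],"fingers":1},
    {"dp":[0.9,1.1,0],"dr":[0,0,0.14],"fingers":1},
    {"dp":[1.0,1.0,0],"dr":[0,0,0.14],"fingers":1},
    {"dp":[1.1,0.8,0],"dr":[0,0,0.14],"fingers":1},
  ],
  squeeze=20,
)

```text
time_s: 8.28
tool_pos: [0.6515, -0.0036, 0.0545]
tool_rot: [179.9, -0.0, 127.3]
force: [1.6, 1.0, -2.1]
grip_width: 0.0157
grasp_force: 20.0
```

Request:
step_arm(
  moves=[
    {"dp":[1.2,0.6,0],"dr":[0,0,0.14],"fingers":1},
    {"dp":[1.3,0.5,0],"dr":[0,0,0.14],"fingers":1},
    {"dp":[1.4,0.3,0],"dr":[0,0,0.14],"fingers":1},
    {"dp":[1.4,0.1,0],"dr":[0,0,0.14],"fingers":1},
    {"dp":[1.4,-0.1,0],"dr":[0,0,0.14],"fingers":1},
  ],
)

```text
time_s: 8.9
tool_pos: [0.6508, 0.0034, 0.0545]
tool_rot: [179.9, -0.1, 87.2]
force: [3.6, 1.7, -2.5]
grip_width: 0.016
grasp_force: 20.0
```

Request:
step_arm(
  moves=[
    {"dp":[1.4,-0.3,0],"dr":[0,0,0.14],"fingers":1},
    {"dp":[1.3,-0.5,0],"dr":[0,0,0.14],"fingers":1},
    {"dp":[1.2,-0.7,0],"dr":[0,0,0.14],"fingers":1},
    {"dp":[1.1,-0.8,0],"dr":[0,0,0.14],"fingers":1},
    {"dp":[1.0,-1.0,0],"dr":[0,0,0.14],"fingers":1},
  ],
)

```text
time_s: 9.52
tool_pos: [0.6502, 0.0103, 0.0545]
tool_rot: [179.9, -0.2, 47.1]
force: [4.6, 1.4, -4.1]
grip_width: 0.0158
grasp_force: 20.0
```

Request:
step_arm(
  moves=[
    {"dp":[0.8,-1.1,0],"dr":[0,0,0.14],"fingers":1},
    {"dp":[0.7,-1.2,0],"dr":[0,0,0.14],"fingers":1},
    {"dp":[0.5,-1.3,0],"dr":[0,0,0.14],"fingers":1},
    {"dp":[0.3,-1.4,0],"dr":[0,0,0.14],"fingers":1},
    {"dp":[0,0,0],"dr":[0,0,0.03],"fingers":1},
  ],
)

```text
time_s: 10.15
tool_pos: [0.6496, 0.0158, 0.0545]
tool_rot: [180.0, -0.2, 13.5]
force: [5.8, 1.7, -4.1]
grip_width: 0.0163
grasp_force: 20.0
```

```bash
python3 -c "
from h import *
o=env.get_obs();print(o['qpos'].round(1),o['tool_rot'],o['tool_pos'],o['force'],o['wrist_torque'],o['grip_width'])"
```

```text
[ 12.3  26.8 -20.5  93.2  10.3  61.6 -87.5] [179.98522165  -0.247832    13.52079831] [0.6495531  0.01583705 0.05452893] [ 5.81077355  1.72438306 -4.11920596] [ 0.18732125 -1.15965796  0.47343233] 0.0162514841017312
```

Request:
step_arm(
  moves=[
    {"dp":[0,0,0],"dr":[0,0,0.04],"fingers":1},
    {"dp":[0,0,0],"dr":[0,0,0],"fingers":1},
    {"dp":[0,0,0],"dr":[0,0,-0.04],"fingers":1},
    {"dp":[0,0,0],"dr":[0,0,0],"fingers":0},
    {"dp":[0,0,0],"dr":[0,0,0],"fingers":0},
  ],
)

```text
time_s: 10.78
tool_pos: [0.6471, 0.0146, 0.0544]
tool_rot: [180.0, 0.1, 13.5]
force: [1.0, 0.2, -0.1]
grip_width: 0.029
grasp_force: 0.0
```

Request:
step_arm(
  moves=[
    {"dp":[0,0,0],"dr":[0,0,0],"fingers":0},
    {"dp":[0,0,-40],"dr":[0,0,0],"fingers":0},
    {"dp":[0,0,-40],"dr":[0,0,0],"fingers":0},
    {"dp":[0,0,-40],"dr":[0,0,0],"fingers":0},
    {"dp":[0,0,-40],"dr":[0,0,0],"fingers":0},
  ],
)

```text
time_s: 11.4
tool_pos: [0.6473, 0.0147, 0.2159]
tool_rot: [180.0, 0.0, 13.5]
force: [0.6, -1.1, 0.2]
grip_width: 0.0779
grasp_force: 0.0
```

Request:
step_arm(
  moves=[
    {"dp":[-18,6,-20],"dr":[0,0,0.06],"fingers":0},
    {"dp":[-18,6,-18],"dr":[0,0,0.06],"fingers":0},
    {"dp":[-18,6,0],"dr":[0,0,0],"fingers":0},
    {"dp":[0,6,0],"dr":[0,0,0],"fingers":0},
    {"dp":[0,0,0],"dr":[0,0,0],"fingers":0},
  ],
)

```text
time_s: 12.02
tool_pos: [0.5987, -0.019, 0.2523]
tool_rot: [180.0, 0.0, 6.6]
force: [-0.3, -0.6, -0.5]
grip_width: 0.0868
grasp_force: 0.0
```

Run:
```python
from h import *
print(pose()[0], env.get_obs()["tool_rot"])
m,im=shot("wrist","w2")
import pickle;pickle.dump(m,open("w2.pkl","wb"))
```

```text
[ 0.59867565 -0.01897177  0.25230394] [1.79984513e+02 5.96562985e-03 6.56638602e+00]
```

View pics/w2.png

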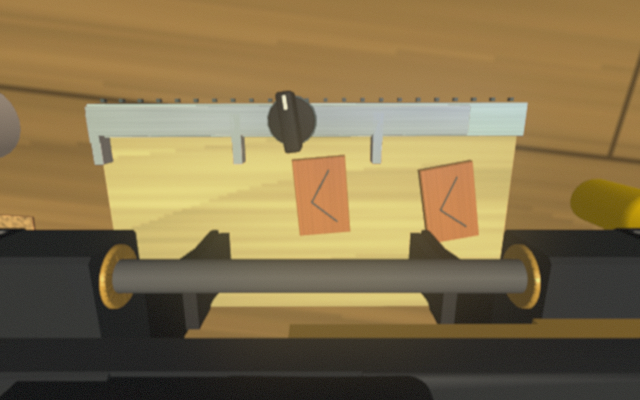

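The knob's white mark now points away from the robot, with the bar about 8° from the board's x axis, which is at its stop. The bar has slid left: tabs at columns about 102, 238 and 376. The plates have not moved.

Run:
```python
from h import *
import pickle
im=cv2.imread("pics/w2.png");m=pickle.load(open("w2.pkl","rb"))
o,yaw=board(m,im,range(150,170),list(range(150,225))+list(range(335,365))+list(range(395,500)));print(o,np.degrees(yaw))
Rb=np.array([[np.cos(yaw),np.sin(yaw)],[-np.sin(yaw),np.cos(yaw)]])
B=lambda px,z:(ray(m,px,z)[:,:2]-o)@Rb.T*1e3
hsv=cv2.cvtColor(im,cv2.COLOR_BGR2HSV)
for a,b in ((90,118),(228,250),(366,388)):
    print(a,"S",hsv[145:158,a:b,1].mean(0).astype(int).tolist(),"\nV",hsv[145:158,a:b,2].mean(0).astype(int).tolist())
for p in plates(m,im): q=(np.array(p[:2])-o)@Rb.T*1e3; print("plate board",q.round(1),np.round(p,4),"yaw rel",p[4]-np.degrees(yaw))
np.save("board.npy",[*o,yaw])
```

```text
railx 0.6289036754951214 210 ends 0.14681819857836603 -0.31101639961849586 width 0.4578345981968619 0.005446326144171203 0.00034451364659309565
[ 0.54483813 -0.01757395] 6.814647723242306
90 S [135, 107, 63, 33, 25, 25, 25, 25, 24, 25, 26, 30, 36, 41, 41, 40, 40, 40, 39, 40, 57, 85, 106, 112, 112, 110, 111, 111] 
V [136, 141, 155, 173, 183, 185, 185, 185, 184, 184, 177, 156, 128, 110, 105, 106, 106, 107, 105, 105, 117, 154, 198, 220, 222, 221, 221, 220]
228 S [109, 109, 109, 105, 77, 38, 26, 26, 26, 25, 24, 23, 24, 32, 46, 54, 72, 97, 109, 109, 109, 108] 
V [216, 217, 217, 212, 199, 188, 187, 187, 186, 187, 187, 187, 183, 165, 135, 120, 137, 178, 212, 218, 217, 217]
366 S [107, 107, 108, 107, 91, 55, 21, 13, 11, 10, 10, 10, 10, 11, 17, 54, 94, 107, 107, 106, 106, 106] 
V [219, 220, 221, 202, 150, 114, 136, 175, 188, 188, 187, 187, 186, 186, 188, 202, 217, 220, 219, 219, 219, 219]
plate board [  13.3 -157.2] [ 0.5766 -0.172  88.3379 58.0597 17.5962] yaw rel 10.781530331567264
plate board [ 22.  -10.1] [ 5.67900e-01 -2.50000e-02  8.75298e+01  5.71961e+01  1.17189e+01] yaw rel 4.904220532372928
```

Run:
```python
from h import *
import pickle
m=pickle.load(open("w2.pkl","rb"));im=cv2.imread("pics/w2.png")
o,yaw=board(m,im,range(175,215),list(range(150,225))+list(range(335,365))+list(range(395,500)))
# pixel centre convention as in the array
ex=np.array([np.cos(yaw),np.sin(yaw)]);ey=np.array([-ex[1],ex[0]])
Y=ray(m,[(101.3,151),(241.6,151),(381,151)],.032)[:,:2]@ey; print("tab -y faces, y along ey",Y,np.diff(Y))
print("lower edges",ray(m,[(111.2,151),(245,151)],.012)[:,:2]@ey)
print("board",o,np.degrees(yaw),"tabs rel",Y-o@ey)
np.save("board.npy",[*o,yaw])
t,im2=shot("top","t2")
hsv=cv2.cvtColor(im2,cv2.COLOR_BGR2HSV)
cv2.imwrite("pics/t2c.png",cv2.resize(im2[215:280,140:215],None,fx=8,fy=8,interpolation=cv2.INTER_CUBIC))
```

```text
railx 0.6289036754951214 210 ends 0.15803017486567533 -0.311487921647754 width 0.46951809651342935 0.0003525531899029875 0.07799978651944413
tab -y faces, y along ey [ 0.14374632 -0.00670495 -0.15626463] [-0.15045126 -0.14955969]
lower edges [ 0.14477493 -0.00619369]
board [ 0.54420091 -0.01224167] 6.814647723242306 tabs rel [ 0.22047519  0.07002393 -0.07953576]
```

View pics/t2c.png

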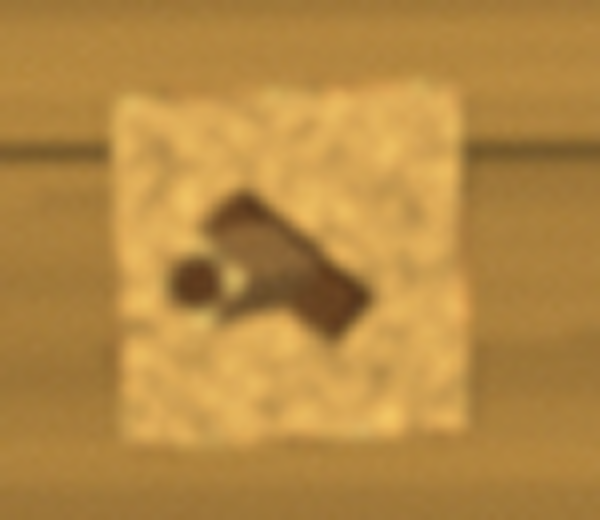

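The tab faces lie 150 mm apart, as they should. Crop: mat corners (113,97), (462,85), (470,432), (122,443); foot corners (240,190), (372,297), (335,340). The pusher is about centred and yawed, so I'll look closer with the wrist camera.

Request:
step_arm(
  moves=[
    {"dp":[-14.6,-38.3,0],"dr":[0,0,0],"fingers":0},
    {"dp":[-14.6,-38.3,0],"dr":[0,0,0],"fingers":0},
    {"dp":[-14.6,-38.3,0],"dr":[0,0,0],"fingers":0},
    {"dp":[-14.6,-38.3,0],"dr":[0,0,0],"fingers":0},
    {"dp":[-14.6,-38.3,0],"dr":[0,0,0],"fingers":0},
  ],
)

```text
time_s: 12.75
tool_pos: [0.5032, 0.1654, 0.2523]
tool_rot: [-180.0, 0.0, 6.7]
force: [0.2, 0.1, -0.3]
grip_width: 0.0871
grasp_force: 0.0
```

Request:
step_arm(
  moves=[
    {"dp":[-14.6,-38.3,0],"dr":[0,0,0],"fingers":0},
    {"dp":[-14.6,-38.3,0],"dr":[0,0,0],"fingers":0},
    {"dp":[-14.6,-38.3,0],"dr":[0,0,0],"fingers":0},
    {"dp":[-14.6,-38.3,0],"dr":[0,0,0],"fingers":0},
    {"dp":[-14.6,-38.3,0],"dr":[0,0,0],"fingers":0},
  ],
)

```text
time_s: 13.38
tool_pos: [0.4083, 0.3471, 0.2524]
tool_rot: [-180.0, 0.0, 6.7]
force: [0.2, -0.4, 0.1]
grip_width: 0.0872
grasp_force: 0.0
```

Request:
step_arm(
  moves=[
    {"dp":[0,0,0],"dr":[0,0,-0.155],"fingers":0},
    {"dp":[0,0,0],"dr":[0,0,-0.155],"fingers":0},
    {"dp":[0,0,0],"dr":[0,0,-0.155],"fingers":0},
    {"dp":[0,0,0],"dr":[0,0,-0.155],"fingers":0},
    {"dp":[0,0,0],"dr":[0,0,-0.155],"fingers":0},
  ],
)

```text
time_s: 14.0
tool_pos: [0.4089, 0.346, 0.2522]
tool_rot: [-179.9, 0.0, 51.4]
force: [-0.7, -0.7, 0.3]
grip_width: 0.0869
grasp_force: 0.0
```

Run:
```python
from h import *
import pickle
o=env.get_obs();print(o["tool_pos"],o["tool_rot"],o["qpos"].round(1))
m,im=shot("wrist","w3");pickle.dump(m,open("w3.pkl","wb"))
cv2.imwrite("pics/w3c.png",cv2.resize(im[20:240,200:440],None,fx=2.7,fy=2.7,interpolation=cv2.INTER_CUBIC))
```

```text
[0.40891786 0.34599509 0.25224197] [-1.79947598e+02  1.43254170e-02  5.13877693e+01] [ -4.4   6.4 -41.3  95.6   4.2  79.6 -84.9]
```

View pics/w3c.png

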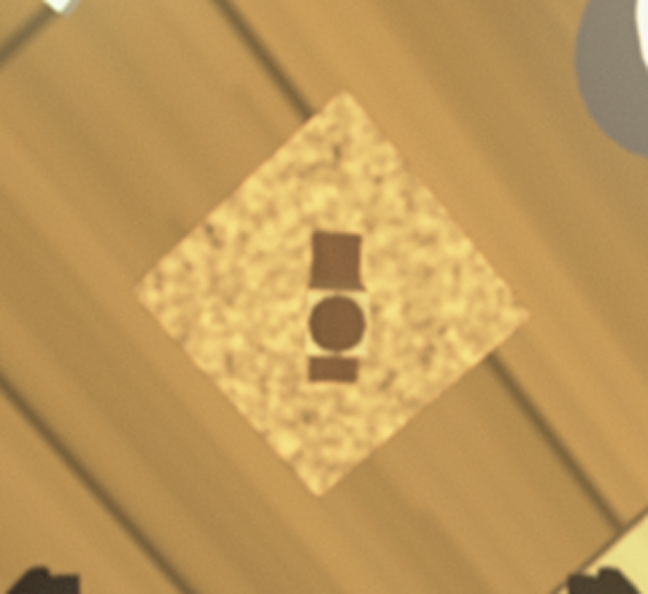

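Crop: foot corners (312,232), (360,234), (357,382), (309,381); mat corners (344,92), (529,316), (320,495), (136,293). The cap is at (337,322).

Run:
```python
from h import *
import pickle
m=pickle.load(open("w3.pkl","rb"))
F=lambda p:np.array(p)/2.7+[200,20]-.3
f=ray(m,F([(312,232),(360,234),(357,382),(309,381)]),.02);c=f.mean(0);d=f[:2].mean(0)-f[2:].mean(0)
print("foot",c.round(4),"long axis yaw",np.degrees(np.arctan2(d[1],d[0])),np.linalg.norm(d))
g=ray(m,F([(337,322)]),.087);print("cap",g.round(4))
M=ray(m,F([(344,92),(529,316),(320,495),(136,293)]),.004);print("mat",M.mean(0).round(4),np.linalg.norm(np.diff(M,axis=0),axis=1))
e=M[1]-M[0];print("mat yaw",np.degrees(np.arctan2(e[1],e[0])))
t=(c+g[0])/2
go([t[0],t[1],.036],np.degrees(np.arctan2(d[1],d[0])))
```

```text
foot [0.4364 0.3736 0.02  ] long axis yaw 50.42533235919889 0.05931569765477297
cap [[0.4368 0.374  0.087 ]]
mat [0.4362 0.3746 0.004 ] [0.11822067 0.11800793 0.11691966]
mat yaw -86.92612503665933
dp [ 39.1   4.8 216.2] dr [-0.001   0.0003  0.0214]
```

Request:
step_arm(
  moves=[
    {"dp":[13,1.6,0],"dr":[0,0,0.02],"fingers":0},
    {"dp":[13,1.6,0],"dr":[0,0,0],"fingers":0},
    {"dp":[13,1.6,36],"dr":[0,0,0],"fingers":0},
    {"dp":[0,0,40],"dr":[0,0,0],"fingers":0},
    {"dp":[0,0,40],"dr":[0,0,0],"fingers":0},
  ],
)

```text
time_s: 14.68
tool_pos: [0.4379, 0.3729, 0.135]
tool_rot: [-180.0, -0.0, 49.9]
force: [0.0, -0.4, -0.5]
grip_width: 0.0869
grasp_force: 0.0
```

Request:
step_arm(
  moves=[
    {"dp":[0,0,40],"dr":[0,0,0],"fingers":0},
    {"dp":[0,0,40],"dr":[0,0,0],"fingers":0},
    {"dp":[0,0,20],"dr":[0,0,0],"fingers":0},
    {"dp":[0,0,0],"dr":[0,0,0],"fingers":0},
    {"dp":[0,0,0],"dr":[0,0,0],"fingers":0},
  ],
)

```text
time_s: 15.3
tool_pos: [0.4387, 0.3733, 0.038]
tool_rot: [180.0, -0.1, 49.9]
force: [0.2, -0.1, 0.4]
grip_width: 0.0869
grasp_force: 0.0
```

Request:
step_arm(
  moves=[
    {"dp":[0,0,0],"dr":[0,0,0],"fingers":1},
    {"dp":[0,0,0],"dr":[0,0,0],"fingers":1},
    {"dp":[0,0,0],"dr":[0,0,0],"fingers":1},
    {"dp":[0,0,0],"dr":[0,0,0],"fingers":1},
    {"dp":[0,0,0],"dr":[0,0,0],"fingers":1},
  ],
  squeeze=40,
)

```text
time_s: 15.92
tool_pos: [0.4377, 0.3722, 0.0365]
tool_rot: [180.0, 0.0, 49.9]
force: [0.0, -1.1, -1.0]
grip_width: 0.0445
grasp_force: 0.0
```

Request:
step_arm(
  moves=[
    {"dp":[0,0,0],"dr":[0,0,0],"fingers":1},
    {"dp":[0,0,0],"dr":[0,0,0],"fingers":1},
    {"dp":[0,0,0],"dr":[0,0,0],"fingers":1},
    {"dp":[0,0,0],"dr":[0,0,0],"fingers":1},
    {"dp":[0,0,0],"dr":[0,0,0],"fingers":1},
  ],
)

```text
time_s: 16.55
tool_pos: [0.4376, 0.3723, 0.0364]
tool_rot: [-180.0, 0.0, 49.9]
force: [0.9, 1.2, -0.2]
grip_width: 0.0219
grasp_force: 40.0
```

Run:
```python
from h import *
o=env.get_obs();print(o["tool_pos"],o["tool_rot"],o["qpos"].round(1),o["force"])
```

```text
[0.43760497 0.37226854 0.03643693] [-1.79991852e+02  8.07311395e-03  4.98981173e+01] [-10.7  23.4 -38.4 104.3  16.9  58.1 -95.9] [ 0.87936986  1.22263828 -0.16343466]
```

Request:
step_arm(
  moves=[
    {"dp":[0,0,-20],"dr":[0,0,0],"fingers":1},
    {"dp":[0,0,-35],"dr":[0,0,0],"fingers":1},
    {"dp":[0,0,-35],"dr":[0,0,0],"fingers":1},
    {"dp":[0,0,0],"dr":[0,0,-0.14],"fingers":1},
    {"dp":[0,0,0],"dr":[0,0,-0.14],"fingers":1},
  ],
)

```text
time_s: 17.18
tool_pos: [0.4383, 0.3726, 0.1286]
tool_rot: [179.9, -0.1, 66.2]
force: [-0.5, 0.8, -2.0]
grip_width: 0.022
grasp_force: 40.0
```

Request:
step_arm(
  moves=[
    {"dp":[0,0,0],"dr":[0,0,-0.14],"fingers":1},
    {"dp":[0,0,0],"dr":[0,0,-0.14],"fingers":1},
    {"dp":[0,0,0],"dr":[0,0,-0.14],"fingers":1},
    {"dp":[0,0,0],"dr":[0,0,-0.118],"fingers":1},
    {"dp":[0,0,0],"dr":[0,0,0],"fingers":1},
  ],
)

```text
time_s: 17.8
tool_pos: [0.438, 0.3723, 0.1276]
tool_rot: [179.9, -0.0, 96.7]
force: [-0.5, 0.3, -1.8]
grip_width: 0.0218
grasp_force: 40.0
```

Request:
step_arm(
  moves=[
    {"dp":[-41,0,0],"dr":[0,0,0],"fingers":1},
    {"dp":[-41,0,0],"dr":[0,0,0],"fingers":1},
    {"dp":[-41,0,0],"dr":[0,0,0],"fingers":1},
    {"dp":[-41,0,0],"dr":[0,0,0],"fingers":1},
    {"dp":[-41,0,0],"dr":[0,0,0],"fingers":1},
  ],
)

```text
time_s: 18.42
tool_pos: [0.4621, 0.1674, 0.1274]
tool_rot: [179.9, 0.0, 96.6]
force: [-0.1, -0.1, -0.6]
grip_width: 0.0219
grasp_force: 40.0
```

Request:
step_arm(
  moves=[
    {"dp":[-41,0,0],"dr":[0,0,0],"fingers":1},
    {"dp":[-41,0,0],"dr":[0,0,0],"fingers":1},
    {"dp":[-41,0,0],"dr":[0,0,0],"fingers":1},
    {"dp":[-41,0,0],"dr":[0,0,0],"fingers":1},
    {"dp":[-41,0,0],"dr":[0,0,0],"fingers":1},
  ],
)

```text
time_s: 19.05
tool_pos: [0.4864, -0.0362, 0.1275]
tool_rot: [179.9, 0.0, 96.6]
force: [0.4, 0.3, -1.4]
grip_width: 0.0219
grasp_force: 40.0
```

```bash
cat >> h.py <<'E'
def st(img=None):
    o=env.get_obs(); b=np.load("board.npy"); yaw=b[2]; Rb=np.array([[np.cos(yaw),np.sin(yaw)],[-np.sin(yaw),np.cos(yaw)]])
    print("ex,ey,z mm",(Rb@o["tool_pos"][:2]*1e3).round(1),(o["tool_pos"][2]*1e3).round(1),"yaw rel",(o["tool_rot"][2]-np.degrees(yaw)).round(2),"rot",o["tool_rot"].round(1),"F",o["force"].round(1),"T",o["wrist_torque"].round(2),"grip",o["grip_width"].round(4),"q7",o["qpos"][6].round(0))
    m,im=shot("top",img)
    for p in plates2(m,im): q=Rb@p[:2]*1e3; print("plate",q.round(1),np.round(p[2:4],1),"yaw rel",np.round(p[4]-np.degrees(yaw),1))
def plates2(m,im):
    hsv=cv2.cvtColor(im,cv2.COLOR_BGR2HSV); mk=cv2.inRange(hsv,(3,110,120),(14,255,255)); mk[:140]=0;mk[270:]=0;mk[:,:220]=0;mk[:,410:]=0
    mk=cv2.morphologyEx(mk,cv2.MORPH_CLOSE,np.ones((3,3))); out=[]
    for c in cv2.findContours(mk,cv2.RETR_EXTERNAL,cv2.CHAIN_APPROX_NONE)[0]:
        if cv2.contourArea(c)<100: continue
        w=ray(m,c[:,0],.02)[:,:2]; (cx,cy),(a,b),th=cv2.minAreaRect((w*1e4).astype(np.float32))
        if a<b: th+=90
        out.append((cx/1e4,cy/1e4,max(a,b)/10,min(a,b)/10,(th+90)%180-90))
    return out
E
python3 -c "
from h import *
st('t3')"
```

```text
Traceback (most recent call last):
  File "h.py", line 49, in st
    print("ex,ey,z mm",(Rb@o["tool_pos"][:2]*1e3).round(1),(o["tool_pos"][2]*1e3).round(1),"yaw rel",(o["tool_rot"][2]-np.degrees(yaw)).round(2),"rot",o["tool_rot"].round(1),"F",o["force"].round(1),"T",o["wrist_torque"].round(2),"grip",o["grip_width"].round(4),"q7",o["qpos"][6].round(0))
                                                                                                                                                                                                                                            ^^^^^^^^^^^^^^^^^^^^^
AttributeError: 'float' object has no attribute 'round'
```

```bash
sed -i 's/o\["grip_width"\].round(4)/round(o["grip_width"],4)/' h.py; python3 -c "
from h import *
st('t3')
m=env.camera_model('wrist');m,im=shot('wrist','w4');b=np.load('board.npy');yaw=b[2];Rb=np.array([[np.cos(yaw),np.sin(yaw)],[-np.sin(yaw),np.cos(yaw)]])
print([ (Rb@np.array(p[:2])*1e3).round(1).tolist()+list(np.round(p[2:],1)) for p in plates(m,im)])"
```

```text
ex,ey,z mm [478.6 -93.6] 127.5 yaw rel 89.82 rot [179.9   0.   96.6] F [ 0.4  0.3 -1.4] T [-0.04 -0.18 -0.03] grip 0.0219 q7 6.0
plate [544.4 -97.9] [49.5 24.8] yaw rel 82.8
plate [ 567.6 -203.5] [85.4 56.8] yaw rel 10.9
[[559.9, -91.6, np.float64(88.5), np.float64(58.7), np.float64(11.7)]]
```

View pics/w4.png

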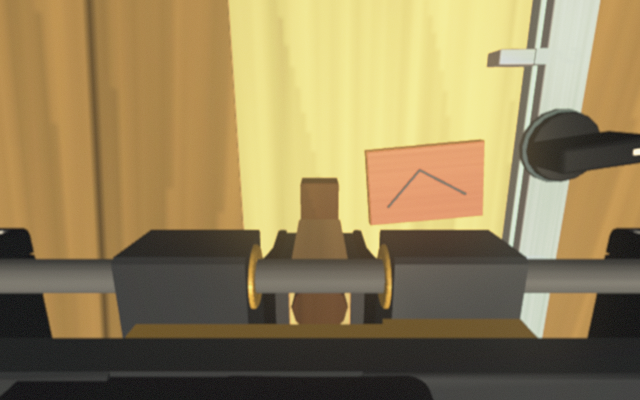

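The wrist view shows the pusher held square and plate 2 at (425,180) in the picture. The top camera shows plate 1 has been knocked towards its corner. I'll carry on with plate 2.

Request:
step_arm(
  moves=[
    {"dp":[0,0,25],"dr":[0,0,-0.003],"fingers":1},
    {"dp":[0,0,25],"dr":[0,0,0],"fingers":1},
    {"dp":[0,0,20],"dr":[0,0,0],"fingers":1},
    {"dp":[0,0,12],"dr":[0,0,0],"fingers":1},
    {"dp":[0,0,0],"dr":[0,0,0],"fingers":1},
  ],
)

```text
time_s: 19.77
tool_pos: [0.4856, -0.0345, 0.0443]
tool_rot: [-179.9, -0.0, 96.9]
force: [0.1, -0.6, -0.8]
grip_width: 0.0217
grasp_force: 40.0
```

Request:
step_arm(
  moves=[
    {"dp":[0,8,0],"dr":[0,0,0],"fingers":1},
    {"dp":[0,8,0],"dr":[0,0,0],"fingers":1},
    {"dp":[0,8,0],"dr":[0,0,0],"fingers":1},
    {"dp":[0,6,0],"dr":[0,0,0],"fingers":1},
    {"dp":[0,6,0],"dr":[0,0,0],"fingers":1},
  ],
)

```text
time_s: 20.4
tool_pos: [0.5219, -0.0305, 0.0444]
tool_rot: [-180.0, -0.0, 96.9]
force: [-0.4, -0.6, -0.2]
grip_width: 0.0222
grasp_force: 40.0
```

Request:
step_arm(
  moves=[
    {"dp":[0,4,0],"dr":[0,0,0],"fingers":1},
    {"dp":[0,4,0],"dr":[0,0,0],"fingers":1},
    {"dp":[0,3,0],"dr":[0,0,0],"fingers":1},
    {"dp":[0,1,0],"dr":[0,0,0],"fingers":1},
    {"dp":[0,0,0],"dr":[0,0,0],"fingers":1},
  ],
)

```text
time_s: 21.02
tool_pos: [0.5338, -0.0292, 0.0445]
tool_rot: [180.0, 0.0, 96.9]
force: [-0.5, -0.0, -1.6]
grip_width: 0.0218
grasp_force: 40.0
```

Request:
step_arm(
  moves=[
    {"dp":[0,1,0],"dr":[0,0,0],"fingers":1},
    {"dp":[0,1,0],"dr":[0,0,0],"fingers":1},
    {"dp":[0,0.5,0],"dr":[0,0,0],"fingers":1},
    {"dp":[0,0.5,0],"dr":[0,0,0],"fingers":1},
    {"dp":[0,0,0],"dr":[0,0,0],"fingers":1},
  ],
)

```text
time_s: 21.65
tool_pos: [0.5363, -0.0289, 0.0445]
tool_rot: [-180.0, 0.0, 96.9]
force: [-1.3, 0.2, 0.4]
grip_width: 0.022
grasp_force: 40.0
```

```bash
python3 -c "
from h import *
st()"
```

```text
ex,ey,z mm [529.1 -92.3] 44.5 yaw rel 90.11 rot [-180.     0.    96.9] F [-1.3  0.2  0.4] T [-0.11  0.37 -0.02] grip 0.022 q7 -2.0
plate [ 567.2 -204.3] [85.7 54.8] yaw rel 9.8
```

Request:
step_arm(
  moves=[
    {"dp":[0,1,0],"dr":[0,0,0],"fingers":1},
    {"dp":[0,0,0],"dr":[0,0,0],"fingers":1},
    {"dp":[0,1,0],"dr":[0,0,0],"fingers":1},
    {"dp":[0,0,0],"dr":[0,0,0],"fingers":1},
    {"dp":[0,0,0],"dr":[0,0,0],"fingers":1},
  ],
)

```text
time_s: 22.32
tool_pos: [0.5365, -0.0288, 0.0441]
tool_rot: [-179.7, 0.0, 96.9]
force: [-7.0, -0.4, 4.1]
grip_width: 0.0219
grasp_force: 40.0
```

Request:
step_arm(
  moves=[
    {"dp":[0,1,0],"dr":[0,0,0],"fingers":1},
    {"dp":[0,0,0],"dr":[0,0,0],"fingers":1},
    {"dp":[0,0,0],"dr":[0,0,0],"fingers":1},
    {"dp":[0,0,0],"dr":[0,0,0],"fingers":1},
    {"dp":[0,0,0],"dr":[0,0,0],"fingers":1},
  ],
)

```text
time_s: 22.95
tool_pos: [0.5366, -0.0288, 0.0439]
tool_rot: [-179.6, 0.0, 96.9]
force: [-7.9, -0.4, 4.9]
grip_width: 0.0217
grasp_force: 40.0
```

```bash
python3 -c "
from h import *
st()"
```

```text
ex,ey,z mm [529.4 -92.3] 43.9 yaw rel 90.1 rot [-179.6    0.    96.9] F [-7.9 -0.4  4.9] T [-0.25  2.11 -0.03] grip 0.0217 q7 -2.0
plate [ 567.3 -204.2] [85.8 54.8] yaw rel 9.8
```

Request:
step_arm(
  moves=[
    {"dp":[0,-5,0],"dr":[0,0,0],"fingers":1},
    {"dp":[0,-17,0],"dr":[0,0,0],"fingers":1},
    {"dp":[0,-20,0],"dr":[0,0,0],"fingers":1},
    {"dp":[-28,0,0],"dr":[0,0,0],"fingers":1},
    {"dp":[-28,0,0],"dr":[0,0,0],"fingers":1},
  ],
)

```text
time_s: 23.62
tool_pos: [0.506, -0.0896, 0.0451]
tool_rot: [179.8, 0.1, 97.0]
force: [0.5, -0.0, -1.8]
grip_width: 0.022
grasp_force: 40.0
```

Request:
step_arm(
  moves=[
    {"dp":[-28,0,0],"dr":[0,0,0],"fingers":1},
    {"dp":[-28,0,0],"dr":[0,0,0],"fingers":1},
    {"dp":[0,0,0],"dr":[0,0,0],"fingers":1},
    {"dp":[0,8,0],"dr":[0,0,0],"fingers":1},
    {"dp":[0,8,0],"dr":[0,0,0],"fingers":1},
  ],
)

```text
time_s: 24.25
tool_pos: [0.5284, -0.1412, 0.0447]
tool_rot: [179.9, -0.0, 97.0]
force: [0.4, -0.1, -1.2]
grip_width: 0.0218
grasp_force: 40.0
```

```bash
python3 -c "
from h import *
st()"
```

```text
ex,ey,z mm [ 507.9 -202.9] 44.7 yaw rel 90.23 rot [179.9  -0.   97. ] F [ 0.4 -0.1 -1.2] T [-0.03 -0.12  0.04] grip 0.0218 q7 11.0
plate [584.2 -93.8] [87.1 56.2] yaw rel -0.1
```

Request:
step_arm(
  moves=[
    {"dp":[0,6,0],"dr":[0,0,0.004],"fingers":1},
    {"dp":[0,6,0],"dr":[0,0,0],"fingers":1},
    {"dp":[0,4,0],"dr":[0,0,0],"fingers":1},
    {"dp":[0,2,0],"dr":[0,0,0],"fingers":1},
    {"dp":[0,1,0],"dr":[0,0,0],"fingers":1},
  ],
)

```text
time_s: 24.92
tool_pos: [0.5447, -0.1405, 0.0442]
tool_rot: [-179.8, -0.0, 96.7]
force: [-7.3, 0.2, 3.5]
grip_width: 0.0221
grasp_force: 40.0
```

Request:
step_arm(
  moves=[
    {"dp":[0,1,0],"dr":[0,0,0],"fingers":1},
    {"dp":[0,1,0],"dr":[0,0,0],"fingers":1},
    {"dp":[0,1,0],"dr":[0,0,0],"fingers":1},
    {"dp":[0,1,0],"dr":[0,0,0],"fingers":1},
    {"dp":[0,0,0],"dr":[0,0,0],"fingers":1},
  ],
)

```text
time_s: 25.55
tool_pos: [0.5452, -0.1405, 0.0437]
tool_rot: [-179.4, -0.1, 96.7]
force: [-11.6, 0.4, 6.7]
grip_width: 0.0216
grasp_force: 40.0
```

```bash
python3 -c "
from h import *
st()"
```

```text
ex,ey,z mm [ 524.7 -204.2] 43.7 yaw rel 89.87 rot [-1.794e+02 -1.000e-01  9.670e+01] F [-11.6   0.4   6.7] T [0.23 2.99 0.2 ] grip 0.0216 q7 10.0
plate [584.2 -93.8] [87.1 56.2] yaw rel -0.1
```

Request:
step_arm(
  moves=[
    {"dp":[0,-5,0],"dr":[0,0,0],"fingers":1},
    {"dp":[0,-15,0],"dr":[0,0,0],"fingers":1},
    {"dp":[0,-20,0],"dr":[0,0,0],"fingers":1},
    {"dp":[0,-30,-20],"dr":[0,0,0],"fingers":1},
    {"dp":[0,0,0],"dr":[0,0,0],"fingers":1},
  ],
)

```text
time_s: 26.22
tool_pos: [0.48, -0.1497, 0.0659]
tool_rot: [179.9, 0.2, 96.6]
force: [0.2, -0.2, -0.5]
grip_width: 0.0217
grasp_force: 40.0
```

```bash
python3 -c "
from h import *
st('t5')
im=cv2.imread('pics/t5.png');cv2.imwrite('pics/t5c.png',cv2.resize(im[140:270,270:420],None,fx=4,fy=4,interpolation=2))"
```

```text
ex,ey,z mm [ 458.8 -205.6] 65.9 yaw rel 89.77 rot [179.9   0.2  96.6] F [ 0.2 -0.2 -0.5] T [-0.05 -0.1  -0.04] grip 0.0217 q7 16.0
plate [584.2 -93.7] [87.1 56.6] yaw rel -0.1
plate [ 591.7 -206.9] [66.4 56.9] yaw rel 6.2
```

View pics/t5c.png

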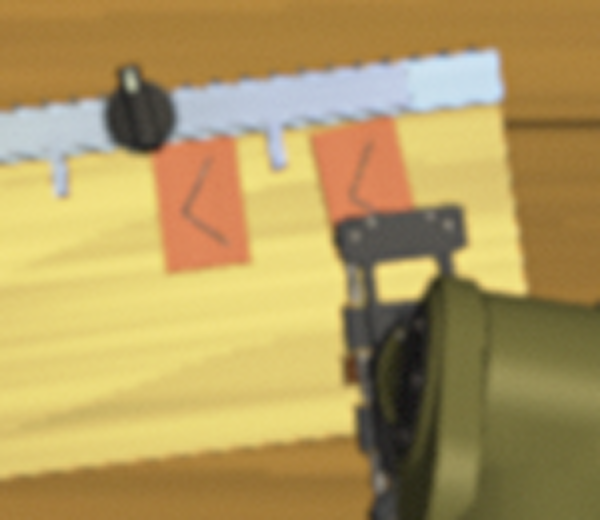

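The picture shows plate 1 (360,170 in the crop) still crooked, jammed with its right far corner on the rail. Plate 2 is square on the rail. I'll turn the pusher and push both plates in +y.

Request:
step_arm(
  moves=[
    {"dp":[0,0,-30],"dr":[0,0,0],"fingers":1},
    {"dp":[0,0,-30],"dr":[0,0,0],"fingers":1},
    {"dp":[0,0,0],"dr":[0,0,0.157],"fingers":1},
    {"dp":[0,0,0],"dr":[0,0,0.157],"fingers":1},
    {"dp":[0,0,0],"dr":[0,0,0.157],"fingers":1},
  ],
)

```text
time_s: 26.9
tool_pos: [0.4816, -0.1481, 0.1244]
tool_rot: [179.9, -0.0, 69.5]
force: [-0.4, -0.0, -0.4]
grip_width: 0.022
grasp_force: 40.0
```

Request:
step_arm(
  moves=[
    {"dp":[0,0,0],"dr":[0,0,0.157],"fingers":1},
    {"dp":[0,0,0],"dr":[0,0,0.157],"fingers":1},
    {"dp":[0,0,0],"dr":[0,0,0.157],"fingers":1},
    {"dp":[0,0,0],"dr":[0,0,0.157],"fingers":1},
    {"dp":[0,0,0],"dr":[0,0,0.157],"fingers":1},
  ],
)

```text
time_s: 27.52
tool_pos: [0.4816, -0.148, 0.1243]
tool_rot: [180.0, -0.1, 24.5]
force: [0.3, 0.2, -1.8]
grip_width: 0.0219
grasp_force: 40.0
```

Request:
step_arm(
  moves=[
    {"dp":[0,0,0],"dr":[0,0,0.157],"fingers":1},
    {"dp":[0,0,0],"dr":[0,0,0.15],"fingers":1},
    {"dp":[33,-18.6,0],"dr":[0,0,0],"fingers":1},
    {"dp":[33,-18.6,0],"dr":[0,0,0],"fingers":1},
    {"dp":[33,-18.6,0],"dr":[0,0,0],"fingers":1},
  ],
)

```text
time_s: 28.15
tool_pos: [0.5738, -0.0796, 0.1243]
tool_rot: [-180.0, -0.1, 7.1]
force: [-0.1, 0.7, -0.2]
grip_width: 0.0221
grasp_force: 40.0
```

```bash
python3 -c "
from h import *
st()
m=env.camera_model('wrist');m,im=shot('wrist','w6');b=np.load('board.npy');yaw=b[2];Rb=np.array([[np.cos(yaw),np.sin(yaw)],[-np.sin(yaw),np.cos(yaw)]])
for p in plates(m,im): print((Rb@np.array(p[:2])*1e3).round(1).tolist()+list(np.round(p[2:],1)))"
```

```text
ex,ey,z mm [ 560.3 -147.1] 124.3 yaw rel 0.33 rot [-1.8e+02 -1.0e-01  7.1e+00] F [-0.1  0.7 -0.2] T [ 0.   -0.02 -0.05] grip 0.0221 q7 -84.0
[581.6, -209.3, np.float64(88.0), np.float64(58.4), np.float64(12.4)]
[583.7, -95.1, np.float64(89.1), np.float64(58.2), np.float64(6.5)]
```

View pics/w6.png

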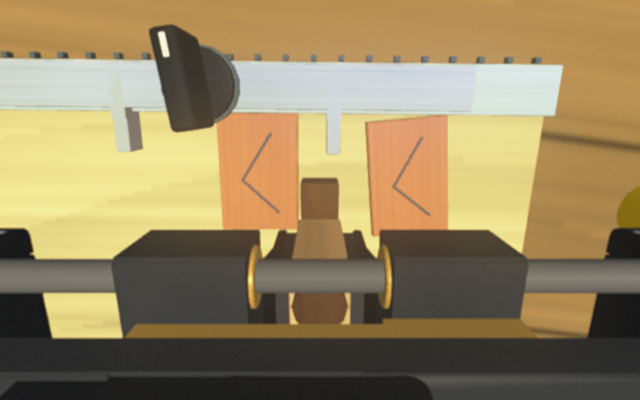

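Request:
step_arm(
  moves=[
    {"dp":[0,0,25],"dr":[0,0,0.006],"fingers":1},
    {"dp":[0,0,25],"dr":[0,0,0],"fingers":1},
    {"dp":[0,0,20],"dr":[0,0,0],"fingers":1},
    {"dp":[0,0,9],"dr":[0,0,0],"fingers":1},
    {"dp":[0,0,0],"dr":[0,0,0],"fingers":1},
  ],
)

```text
time_s: 28.88
tool_pos: [0.5717, -0.0805, 0.0451]
tool_rot: [-180.0, 0.0, 6.8]
force: [0.0, 0.8, -0.4]
grip_width: 0.0217
grasp_force: 40.0
```

Request:
step_arm(
  moves=[
    {"dp":[0,-7,0],"dr":[0,0,0],"fingers":1},
    {"dp":[0,-7,0],"dr":[0,0,0],"fingers":1},
    {"dp":[0,-7,0],"dr":[0,0,0],"fingers":1},
    {"dp":[0,-7,0],"dr":[0,0,0],"fingers":1},
    {"dp":[0,-7,0],"dr":[0,0,0],"fingers":1},
  ],
)

```text
time_s: 29.5
tool_pos: [0.5678, -0.0454, 0.0457]
tool_rot: [180.0, -0.0, 6.8]
force: [0.7, -1.1, 0.0]
grip_width: 0.0219
grasp_force: 40.0
```

Request:
step_arm(
  moves=[
    {"dp":[0,4,0],"dr":[0,0,0],"fingers":1},
    {"dp":[9,0,0],"dr":[0,0,0],"fingers":1},
    {"dp":[9,0,0],"dr":[0,0,0],"fingers":1},
    {"dp":[8,0,0],"dr":[0,0,0],"fingers":1},
    {"dp":[0,-4,0],"dr":[0,0,0],"fingers":1},
  ],
)

```text
time_s: 30.12
tool_pos: [0.5944, -0.0426, 0.0454]
tool_rot: [-180.0, -0.0, 6.8]
force: [-0.1, -0.3, -1.6]
grip_width: 0.022
grasp_force: 40.0
```

```bash
python3 -c "
from h import *
st()"
```

```text
ex,ey,z mm [ 585.1 -112.9] 45.4 yaw rel -0.03 rot [-180.    -0.     6.8] F [-0.1 -0.3 -1.6] T [-0.01  0.05  0.01] grip 0.022 q7 -91.0
```

Continue from ey −112.9 towards −76.7.

Request:
step_arm(
  moves=[
    {"dp":[0,-7,0],"dr":[0,0,0],"fingers":1},
    {"dp":[0,-7,0],"dr":[0,0,0],"fingers":1},
    {"dp":[0,-7,0],"dr":[0,0,0],"fingers":1},
    {"dp":[0,-6,0],"dr":[0,0,0],"fingers":1},
    {"dp":[0,-4,0],"dr":[0,0,0],"fingers":1},
  ],
)

```text
time_s: 30.8
tool_pos: [0.5899, -0.0114, 0.0456]
tool_rot: [180.0, -0.0, 6.8]
force: [-0.3, -0.2, -2.1]
grip_width: 0.0217
grasp_force: 40.0
```

Request:
step_arm(
  moves=[
    {"dp":[0,-2,0],"dr":[0,0,0],"fingers":1},
    {"dp":[0,-1,0],"dr":[0,0,0],"fingers":1},
    {"dp":[0,-1,0],"dr":[0,0,0],"fingers":1},
    {"dp":[0,-1,0],"dr":[0,0,0],"fingers":1},
    {"dp":[0,0,0],"dr":[0,0,0],"fingers":1},
  ],
)

```text
time_s: 31.42
tool_pos: [0.5894, -0.007, 0.0456]
tool_rot: [180.0, -0.0, 6.8]
force: [0.6, -0.6, -1.0]
grip_width: 0.0219
grasp_force: 40.0
```

```bash
python3 -c "
from h import *
st()"
```

```text
ex,ey,z mm [584.4 -76.8] 45.6 yaw rel -0.01 rot [180.   -0.    6.8] F [ 0.6 -0.6 -1. ] T [-0.14 -0.04  0.01] grip 0.0219 q7 -94.0
plate [ 581.8 -208.4] [87.5 56.2] yaw rel 4.7
```

Request:
step_arm(
  moves=[
    {"dp":[0,-0.5,0],"dr":[0,0,0],"fingers":1},
    {"dp":[0,-0.5,0],"dr":[0,0,0],"fingers":1},
    {"dp":[0,-0.5,0],"dr":[0,0,0],"fingers":1},
    {"dp":[0,-0.5,0],"dr":[0,0,0],"fingers":1},
    {"dp":[0,0,0],"dr":[0,0,0],"fingers":1},
  ],
)

```text
time_s: 32.1
tool_pos: [0.5892, -0.0064, 0.0456]
tool_rot: [179.9, 0.0, 6.8]
force: [0.5, -5.6, -0.1]
grip_width: 0.0218
grasp_force: 40.0
```

```bash
python3 -c "
from h import *
st()"
```

```text
ex,ey,z mm [584.3 -76.2] 45.6 yaw rel -0.06 rot [179.9   0.    6.8] F [ 0.5 -5.6 -0.1] T [-1.3  -0.15 -0.03] grip 0.0218 q7 -94.0
plate [ 581.8 -208.1] [87.5 56.8] yaw rel 4.7
```

Request:
step_arm(
  moves=[
    {"dp":[0,3,0],"dr":[0,0,0],"fingers":1},
    {"dp":[-4,7,0],"dr":[0,0,0],"fingers":1},
    {"dp":[0,0,-30],"dr":[0,0,0],"fingers":1},
    {"dp":[0,0,-30],"dr":[0,0,0],"fingers":1},
    {"dp":[-15,29,0],"dr":[0,0,0],"fingers":1},
  ],
)

```text
time_s: 32.78
tool_pos: [0.5772, -0.0419, 0.1085]
tool_rot: [-179.9, -0.4, 7.2]
force: [-0.2, 1.0, -1.2]
grip_width: 0.0216
grasp_force: 40.0
```

Request:
step_arm(
  moves=[
    {"dp":[0,38,0],"dr":[0,0,0],"fingers":1},
    {"dp":[0,38,0],"dr":[0,0,0],"fingers":1},
    {"dp":[0,38,0],"dr":[0,0,0],"fingers":1},
    {"dp":[0,38,0],"dr":[0,0,0],"fingers":1},
    {"dp":[0,0,0],"dr":[0,0,0],"fingers":1},
  ],
)

```text
time_s: 33.4
tool_pos: [0.5919, -0.2012, 0.1049]
tool_rot: [180.0, 0.1, 6.5]
force: [0.3, 0.9, -1.8]
grip_width: 0.0218
grasp_force: 40.0
```

```bash
python3 -c "
from h import *
st('t7')
m=env.camera_model('wrist');m,im=shot('wrist','w7');b=np.load('board.npy');yaw=b[2];Rb=np.array([[np.cos(yaw),np.sin(yaw)],[-np.sin(yaw),np.cos(yaw)]])
for p in plates(m,im): print((Rb@np.array(p[:2])*1e3).round(1).tolist()+list(np.round(p[2:],1)))"
```

```text
ex,ey,z mm [ 563.9 -270. ] 104.9 yaw rel -0.35 rot [1.8e+02 1.0e-01 6.5e+00] F [ 0.3  0.9 -1.8] T [ 0.08  0.05 -0.  ] grip 0.0218 q7 -74.0
plate [583.8 -34.8] [87.9 56.2] yaw rel 0.4
plate [ 579.8 -187.6] [86.7 23.3] yaw rel -0.8
[583.6, -52.7, np.float64(88.0), np.float64(39.7), np.float64(6.0)]
[581.4, -210.2, np.float64(88.0), np.float64(58.4), np.float64(12.4)]
```

View pics/w7.png

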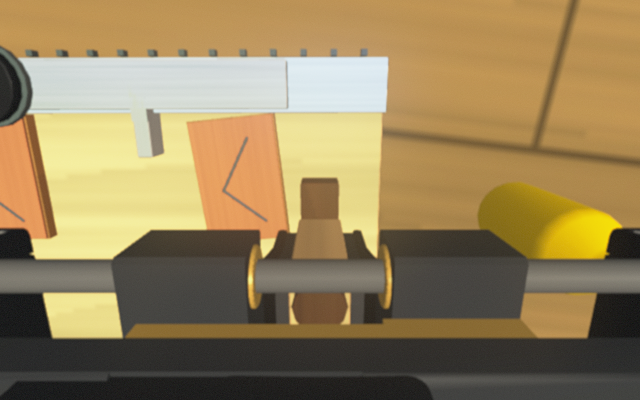

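Request:
step_arm(
  moves=[
    {"dp":[0,-8,0],"dr":[0,0,-0.006],"fingers":1},
    {"dp":[0,0,20],"dr":[0,0,0],"fingers":1},
    {"dp":[0,0,20],"dr":[0,0,0],"fingers":1},
    {"dp":[0,0,14],"dr":[0,0,0],"fingers":1},
    {"dp":[0,0,6],"dr":[0,0,0],"fingers":1},
  ],
)

```text
time_s: 34.12
tool_pos: [0.5909, -0.1887, 0.0435]
tool_rot: [-179.9, 0.1, 7.2]
force: [0.8, 0.7, -0.9]
grip_width: 0.0217
grasp_force: 40.0
```

Request:
step_arm(
  moves=[
    {"dp":[0,-6,0],"dr":[0,0,0],"fingers":1},
    {"dp":[0,-6,0],"dr":[0,0,0],"fingers":1},
    {"dp":[0,-6,0],"dr":[0,0,0],"fingers":1},
    {"dp":[0,-4,0],"dr":[0,0,0],"fingers":1},
    {"dp":[0,0,0],"dr":[0,0,0],"fingers":1},
  ],
)

```text
time_s: 34.75
tool_pos: [0.5895, -0.1665, 0.046]
tool_rot: [180.0, -0.0, 7.2]
force: [-0.2, -0.5, -0.2]
grip_width: 0.0215
grasp_force: 40.0
```

```bash
python3 -c "
from h import *
st()"
```

```text
ex,ey,z mm [ 565.6 -235.3] 46.0 yaw rel 0.37 rot [180.   -0.    7.2] F [-0.2 -0.5 -0.2] T [-0.02 -0.01 -0.04] grip 0.0215 q7 -78.0
plate [583.8 -34.8] [87.9 56.2] yaw rel 0.4
```

Request:
step_arm(
  moves=[
    {"dp":[0,-3,0],"dr":[0,0,0.006],"fingers":1},
    {"dp":[0,-3,0],"dr":[0,0,0],"fingers":1},
    {"dp":[0,0,0],"dr":[0,0,0],"fingers":1},
    {"dp":[0,3,0],"dr":[0,0,0],"fingers":1},
    {"dp":[0,20,-10],"dr":[0,0,0],"fingers":1},
  ],
)

```text
time_s: 35.42
tool_pos: [0.5907, -0.1824, 0.055]
tool_rot: [-179.9, 0.1, 7.0]
force: [-1.1, -0.3, -0.6]
grip_width: 0.0217
grasp_force: 40.0
```

Request:
step_arm(
  moves=[
    {"dp":[0,0,-50],"dr":[0,0,0],"fingers":1},
    {"dp":[-40,0,-20],"dr":[0,0,0],"fingers":1},
    {"dp":[-40,0,0],"dr":[0,0,0],"fingers":1},
    {"dp":[0,0,0],"dr":[0,0,-0.15],"fingers":1},
    {"dp":[0,0,0],"dr":[0,0,-0.15],"fingers":1},
  ],
)

```text
time_s: 36.05
tool_pos: [0.5115, -0.1955, 0.1267]
tool_rot: [179.9, -0.0, 24.2]
force: [0.4, 0.1, -1.1]
grip_width: 0.0221
grasp_force: 40.0
```

```bash
python3 -c "
from h import *
st()
m=env.camera_model('wrist');m,im=shot('wrist','w8');b=np.load('board.npy');yaw=b[2];Rb=np.array([[np.cos(yaw),np.sin(yaw)],[-np.sin(yaw),np.cos(yaw)]])
for p in plates(m,im): print((Rb@np.array(p[:2])*1e3).round(1).tolist()+list(np.round(p[2:],1)))"
```

```text
ex,ey,z mm [ 484.7 -254.8] 126.7 yaw rel 17.34 rot [179.9  -0.   24.2] F [ 0.4  0.1 -1.1] T [ 0.05 -0.04  0.  ] grip 0.0221 q7 -52.0
plate [583.8 -35. ] [87.6 56.2] yaw rel 0.8
plate [ 583.8 -187. ] [87.  57.4] yaw rel 0.4
[579.0, -189.7, np.float64(79.1), np.float64(58.2), np.float64(7.0)]
[555.2, -38.3, np.float64(64.7), np.float64(32.3), np.float64(-83.1)]
```

Request:
step_arm(
  moves=[
    {"dp":[0,0,0],"dr":[0,0,-0.1585],"fingers":1},
    {"dp":[0,0,0],"dr":[0,0,-0.1585],"fingers":1},
    {"dp":[0,0,0],"dr":[0,0,-0.1585],"fingers":1},
    {"dp":[0,0,0],"dr":[0,0,-0.1585],"fingers":1},
    {"dp":[0,0,0],"dr":[0,0,-0.1585],"fingers":1},
  ],
)

```text
time_s: 36.78
tool_pos: [0.5119, -0.1944, 0.126]
tool_rot: [180.0, 0.0, 69.5]
force: [0.3, -0.4, -1.9]
grip_width: 0.0217
grasp_force: 40.0
```

Request:
step_arm(
  moves=[
    {"dp":[0,0,0],"dr":[0,0,-0.1585],"fingers":1},
    {"dp":[0,0,0],"dr":[0,0,-0.1585],"fingers":1},
    {"dp":[0,0,0],"dr":[0,0,-0.1585],"fingers":1},
    {"dp":[33,5,0],"dr":[0,0,0],"fingers":1},
    {"dp":[34,5,0],"dr":[0,0,0],"fingers":1},
  ],
)

```text
time_s: 37.4
tool_pos: [0.5143, -0.1263, 0.126]
tool_rot: [180.0, 0.0, 96.3]
force: [-0.4, 0.9, -0.8]
grip_width: 0.0218
grasp_force: 40.0
```

Request:
step_arm(
  moves=[
    {"dp":[0,0,30],"dr":[0,0,0],"fingers":1},
    {"dp":[0,0,30],"dr":[0,0,0],"fingers":1},
    {"dp":[0,0,21],"dr":[0,0,0],"fingers":1},
    {"dp":[0,0,0],"dr":[0,0,0],"fingers":1},
    {"dp":[0,0,0],"dr":[0,0,0],"fingers":1},
  ],
)

```text
time_s: 38.02
tool_pos: [0.5144, -0.1263, 0.0453]
tool_rot: [180.0, 0.0, 96.5]
force: [0.2, 0.4, -1.5]
grip_width: 0.0214
grasp_force: 40.0
```

```bash
python3 -c "
from h import *
st()"
```

```text
ex,ey,z mm [ 495.7 -186.4] 45.3 yaw rel 89.73 rot [180.    0.   96.5] F [ 0.2  0.4 -1.5] T [-0.03 -0.09  0.  ] grip 0.0214 q7 8.0
plate [583.8 -34.8] [87.9 56.2] yaw rel 0.4
plate [ 614.9 -187.8] [57.2 25.5] yaw rel -88.2
```

Request:
step_arm(
  moves=[
    {"dp":[0,10,0],"dr":[0,0,-0.0045],"fingers":1},
    {"dp":[0,10,0],"dr":[0,0,0],"fingers":1},
    {"dp":[0,8,0],"dr":[0,0,0],"fingers":1},
    {"dp":[0,3,0],"dr":[0,0,0],"fingers":1},
    {"dp":[0,1,0],"dr":[0,0,0],"fingers":1},
  ],
)

```text
time_s: 38.7
tool_pos: [0.5458, -0.1217, 0.0444]
tool_rot: [-180.0, -0.0, 96.9]
force: [0.7, 0.6, -0.7]
grip_width: 0.0217
grasp_force: 40.0
```

Request:
step_arm(
  moves=[
    {"dp":[0,1,0],"dr":[0,0,0],"fingers":1},
    {"dp":[0,1,0],"dr":[0,0,0],"fingers":1},
    {"dp":[0,1,0],"dr":[0,0,0],"fingers":1},
    {"dp":[0,0,0],"dr":[0,0,0],"fingers":1},
    {"dp":[0,0,0],"dr":[0,0,0],"fingers":1},
  ],
)

```text
time_s: 39.33
tool_pos: [0.5475, -0.1218, 0.0443]
tool_rot: [-179.9, 0.0, 96.9]
force: [-5.2, -0.3, 2.4]
grip_width: 0.0215
grasp_force: 40.0
```

```bash
python3 -c "
from h import *
st()"
```

```text
ex,ey,z mm [ 529.2 -185.9] 44.3 yaw rel 90.08 rot [-179.9    0.    96.9] F [-5.2 -0.3  2.4] T [-0.16  1.26  0.01] grip 0.0215 q7 6.0
plate [583.9 -35.2] [87.6 56.6] yaw rel 0.8
```

Request:
step_arm(
  moves=[
    {"dp":[0,-8,0],"dr":[0,0,0],"fingers":1},
    {"dp":[0,-16,0],"dr":[0,0,0],"fingers":1},
    {"dp":[37,0,0],"dr":[0,0,0],"fingers":1},
    {"dp":[37,0,0],"dr":[0,0,0],"fingers":1},
    {"dp":[37,0,0],"dr":[0,0,0],"fingers":1},
  ],
)

```text
time_s: 40.0
tool_pos: [0.5109, -0.0136, 0.0447]
tool_rot: [179.9, 0.0, 96.9]
force: [-1.0, -0.2, -0.8]
grip_width: 0.022
grasp_force: 40.0
```

Request:
step_arm(
  moves=[
    {"dp":[37,0,0],"dr":[0,0,0],"fingers":1},
    {"dp":[0,0,0],"dr":[0,0,0],"fingers":1},
    {"dp":[0,8,0],"dr":[0,0,0],"fingers":1},
    {"dp":[0,8,0],"dr":[0,0,0],"fingers":1},
    {"dp":[0,4,0],"dr":[0,0,0],"fingers":1},
  ],
)

```text
time_s: 40.62
tool_pos: [0.5279, 0.0239, 0.0445]
tool_rot: [180.0, -0.0, 96.8]
force: [0.4, 0.2, -1.4]
grip_width: 0.0219
grasp_force: 40.0
```

```bash
python3 -c "
from h import *
st()"
```

```text
ex,ey,z mm [527.  -38.9] 44.5 yaw rel 89.99 rot [180.   -0.   96.8] F [ 0.4  0.2 -1.4] T [ 0.02 -0.13  0.03] grip 0.0219 q7 -9.0
plate [ 584.1 -187.2] [87.  57.8] yaw rel 0.4
```

Touch, back off, then lift, turn and go to the right of plate 1.

Request:
step_arm(
  moves=[
    {"dp":[0,1,0],"dr":[0,0,0],"fingers":1},
    {"dp":[0,1,0],"dr":[0,0,0],"fingers":1},
    {"dp":[0,1,0],"dr":[0,0,0],"fingers":1},
    {"dp":[0,0.5,0],"dr":[0,0,0],"fingers":1},
    {"dp":[0,0,0],"dr":[0,0,0],"fingers":1},
  ],
)

```text
time_s: 41.3
tool_pos: [0.53, 0.0251, 0.0444]
tool_rot: [-180.0, 0.0, 96.9]
force: [-2.0, 0.4, -2.1]
grip_width: 0.0215
grasp_force: 40.0
```

Request:
step_arm(
  moves=[
    {"dp":[0,-4,0],"dr":[0,0,0],"fingers":1},
    {"dp":[0,-20,0],"dr":[0,0,0],"fingers":1},
    {"dp":[0,0,-35],"dr":[0,0,0],"fingers":1},
    {"dp":[0,0,-35],"dr":[0,0,0],"fingers":1},
    {"dp":[0,0,0],"dr":[0,0,0.157],"fingers":1},
  ],
)

```text
time_s: 41.92
tool_pos: [0.509, 0.0228, 0.1177]
tool_rot: [179.6, 0.0, 87.7]
force: [-0.3, -1.0, -1.9]
grip_width: 0.0217
grasp_force: 40.0
```

Request:
step_arm(
  moves=[
    {"dp":[0,0,0],"dr":[0,0,0.157],"fingers":1},
    {"dp":[0,0,0],"dr":[0,0,0.157],"fingers":1},
    {"dp":[0,0,0],"dr":[0,0,0.157],"fingers":1},
    {"dp":[0,0,0],"dr":[0,0,0.157],"fingers":1},
    {"dp":[0,0,0],"dr":[0,0,0.157],"fingers":1},
  ],
)

```text
time_s: 42.55
tool_pos: [0.5067, 0.0227, 0.1147]
tool_rot: [180.0, -0.0, 42.7]
force: [-0.0, 0.5, -1.5]
grip_width: 0.0216
grasp_force: 40.0
```

Request:
step_arm(
  moves=[
    {"dp":[0,0,0],"dr":[0,0,0.157],"fingers":1},
    {"dp":[0,0,0],"dr":[0,0,0.157],"fingers":1},
    {"dp":[0,0,0],"dr":[0,0,0.157],"fingers":1},
    {"dp":[0,0,0],"dr":[0,0,0.157],"fingers":1},
    {"dp":[0,0,0],"dr":[0,0,0],"fingers":1},
  ],
)

```text
time_s: 43.18
tool_pos: [0.5067, 0.0226, 0.1147]
tool_rot: [180.0, -0.0, 7.1]
force: [0.5, 0.0, -2.0]
grip_width: 0.0216
grasp_force: 40.0
```

```bash
python3 -c "
from h import *
st()"
```

```text
ex,ey,z mm [505.8 -37.7] 114.7 yaw rel 0.25 rot [180.   -0.    7.1] F [ 0.5  0.  -2. ] T [-0.    0.02 -0.08] grip 0.0216 q7 -93.0
plate [605.3 -35.2] [57.3 46.4] yaw rel -86.9
plate [ 584.1 -187.2] [87.2 57.8] yaw rel 0.4
```

Request:
step_arm(
  moves=[
    {"dp":[0,41,0],"dr":[0,0,0.004],"fingers":1},
    {"dp":[0,41,0],"dr":[0,0,0],"fingers":1},
    {"dp":[0,41,0],"dr":[0,0,0],"fingers":1},
    {"dp":[0,41,0],"dr":[0,0,0],"fingers":1},
    {"dp":[0,41,0],"dr":[0,0,0],"fingers":1},
  ],
)

```text
time_s: 43.85
tool_pos: [0.5309, -0.1824, 0.1146]
tool_rot: [180.0, -0.0, 6.9]
force: [0.3, 0.0, -1.1]
grip_width: 0.0216
grasp_force: 40.0
```

Request:
step_arm(
  moves=[
    {"dp":[27,0,0],"dr":[0,0,0],"fingers":1},
    {"dp":[27,0,0],"dr":[0,0,0],"fingers":1},
    {"dp":[26,0,0],"dr":[0,0,0],"fingers":1},
    {"dp":[0,0,0],"dr":[0,0,0],"fingers":1},
    {"dp":[0,0,0],"dr":[0,0,0],"fingers":1},
  ],
)

```text
time_s: 44.48
tool_pos: [0.6093, -0.1719, 0.1141]
tool_rot: [-180.0, 0.1, 6.8]
force: [0.2, -1.0, -0.6]
grip_width: 0.0215
grasp_force: 40.0
```

```bash
python3 -c "
from h import *
st()"
```

```text
ex,ey,z mm [ 584.6 -243. ] 114.1 yaw rel -0.03 rot [-1.8e+02  1.0e-01  6.8e+00] F [ 0.2 -1.  -0.6] T [0.01 0.02 0.03] grip 0.0215 q7 -77.0
plate [584.2 -34.8] [87.1 56.5] yaw rel -0.1
plate [ 584.  -187.2] [87.2 57. ] yaw rel 1.5
```

Request:
step_arm(
  moves=[
    {"dp":[0,0,25],"dr":[0,0,0],"fingers":1},
    {"dp":[0,0,25],"dr":[0,0,0],"fingers":1},
    {"dp":[0,0,15],"dr":[0,0,0],"fingers":1},
    {"dp":[0,0,4],"dr":[0,0,0],"fingers":1},
    {"dp":[0,-6,0],"dr":[0,0,0],"fingers":1},
  ],
)

```text
time_s: 45.15
tool_pos: [0.6096, -0.1665, 0.046]
tool_rot: [180.0, -0.0, 6.7]
force: [0.4, -0.4, -0.3]
grip_width: 0.0215
grasp_force: 40.0
```

Request:
step_arm(
  moves=[
    {"dp":[0,-5,0],"dr":[0,0,0],"fingers":1},
    {"dp":[0,-3,0],"dr":[0,0,0],"fingers":1},
    {"dp":[0,-2,0],"dr":[0,0,0],"fingers":1},
    {"dp":[0,-1,0],"dr":[0,0,0],"fingers":1},
    {"dp":[0,0,0],"dr":[0,0,0],"fingers":1},
  ],
)

```text
time_s: 45.78
tool_pos: [0.6085, -0.1553, 0.0458]
tool_rot: [180.0, -0.0, 6.7]
force: [0.4, -2.3, 1.2]
grip_width: 0.0216
grasp_force: 40.0
```

Request:
step_arm(
  moves=[
    {"dp":[0,-0.5,0],"dr":[0,0,0],"fingers":1},
    {"dp":[0,-0.5,0],"dr":[0,0,0],"fingers":1},
    {"dp":[0,0,0],"dr":[0,0,0],"fingers":1},
    {"dp":[0,0,0],"dr":[0,0,0],"fingers":1},
    {"dp":[0,0,0],"dr":[0,0,0],"fingers":1},
  ],
)

```text
time_s: 46.4
tool_pos: [0.6083, -0.1551, 0.0457]
tool_rot: [179.9, -0.0, 6.7]
force: [1.5, -5.3, 0.3]
grip_width: 0.0222
grasp_force: 40.0
```

```bash
python3 -c "
from h import *
st()"
```

```text
ex,ey,z mm [ 585.6 -226.2] 45.7 yaw rel -0.14 rot [179.9  -0.    6.7] F [ 1.5 -5.3  0.3] T [-1.32 -0.41  0.  ] grip 0.0222 q7 -80.0
plate [ 549.6 -184.6] [56.3 18.7] yaw rel -90.5
plate [584.3 -34.8] [87.1 56.5] yaw rel -0.1
```

Request:
step_arm(
  moves=[
    {"dp":[0,3,0],"dr":[0,0,0],"fingers":1},
    {"dp":[0,9,0],"dr":[0,0,0],"fingers":1},
    {"dp":[0,0,-40],"dr":[0,0,0],"fingers":1},
    {"dp":[0,0,-40],"dr":[0,0,0],"fingers":1},
    {"dp":[0,0,-40],"dr":[0,0,0],"fingers":1},
  ],
)

```text
time_s: 47.08
tool_pos: [0.6089, -0.1651, 0.1661]
tool_rot: [-179.9, 0.1, 6.8]
force: [-0.4, -0.1, -2.1]
grip_width: 0.0219
grasp_force: 40.0
```

Request:
step_arm(
  moves=[
    {"dp":[-10,-40,-30],"dr":[0,0,0],"fingers":1},
    {"dp":[0,-40,0],"dr":[0,0,0],"fingers":1},
    {"dp":[0,-40,0],"dr":[0,0,0],"fingers":1},
    {"dp":[0,0,0],"dr":[0,0,0],"fingers":1},
    {"dp":[0,0,0],"dr":[0,0,0],"fingers":1},
  ],
)

```text
time_s: 47.7
tool_pos: [0.5852, -0.0482, 0.1951]
tool_rot: [180.0, 0.1, 6.7]
force: [-0.1, -0.3, -1.0]
grip_width: 0.0216
grasp_force: 40.0
```

```bash
python3 -c "
from h import *
st('t9')
m=env.camera_model('wrist');m,im=shot('wrist','w9');b=np.load('board.npy');yaw=b[2];Rb=np.array([[np.cos(yaw),np.sin(yaw)],[-np.sin(yaw),np.cos(yaw)]])
for p in plates(m,im): print((Rb@np.array(p[:2])*1e3).round(1).tolist()+list(np.round(p[2:],1)))
cv2.imwrite('pics/w9c.png',cv2.resize(im[60:240,160:460],None,fx=2.6,fy=2.6,interpolation=2))"
```

```text
ex,ey,z mm [ 575.3 -117.3] 195.1 yaw rel -0.08 rot [1.8e+02 1.0e-01 6.7e+00] F [-0.1 -0.3 -1. ] T [-0.04  0.05 -0.  ] grip 0.0216 q7 -87.0
[584.0, -186.1, np.float64(86.3), np.float64(58.3), np.float64(6.7)]
[584.7, -36.4, np.float64(87.3), np.float64(59.4), np.float64(6.9)]
```

View pics/w9c.png

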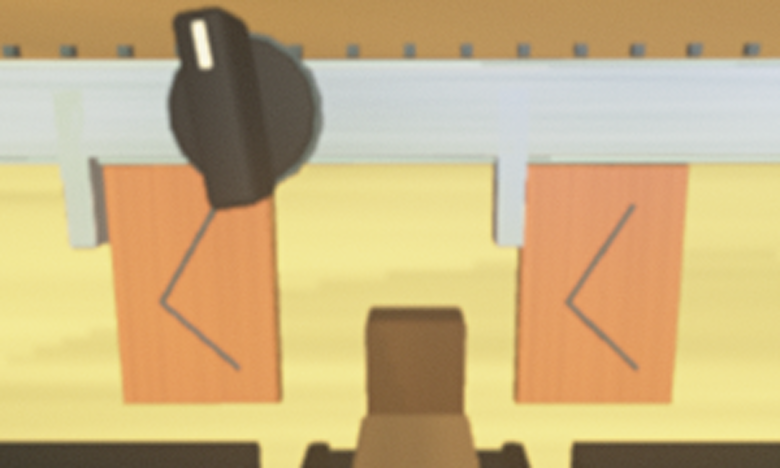

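Both plates sit flush against the rail and their tabs: plate 1 at crop (600,285), plate 2 at (195,285). The knob is home. Carrying the pusher back.

Request:
step_arm(
  moves=[
    {"dp":[-20,-30,0],"dr":[0,0,0],"fingers":1},
    {"dp":[-20,-41,0],"dr":[0,0,0],"fingers":1},
    {"dp":[-20,-41,0],"dr":[0,0,0],"fingers":1},
    {"dp":[-20,-41,0],"dr":[0,0,0],"fingers":1},
    {"dp":[-18,-41,0],"dr":[0,0,0],"fingers":1},
  ],
)

```text
time_s: 48.42
tool_pos: [0.465, 0.1334, 0.1955]
tool_rot: [180.0, -0.0, 6.6]
force: [0.0, 0.6, 0.2]
grip_width: 0.0218
grasp_force: 40.0
```

Request:
step_arm(
  moves=[
    {"dp":[0,-41,0],"dr":[0,0,0],"fingers":1},
    {"dp":[0,-41,0],"dr":[0,0,0],"fingers":1},
    {"dp":[0,-41,0],"dr":[0,0,0],"fingers":1},
    {"dp":[0,-41,0],"dr":[0,0,0],"fingers":1},
    {"dp":[0,-41,0],"dr":[0,0,0],"fingers":1},
  ],
)

```text
time_s: 49.05
tool_pos: [0.4424, 0.337, 0.1954]
tool_rot: [180.0, 0.0, 6.6]
force: [0.6, 1.0, -1.4]
grip_width: 0.0219
grasp_force: 40.0
```

Request:
step_arm(
  moves=[
    {"dp":[0,-38,0],"dr":[0,0,0],"fingers":1},
    {"dp":[0,0,0],"dr":[0,0,-0.15],"fingers":1},
    {"dp":[0,0,0],"dr":[0,0,-0.15],"fingers":1},
    {"dp":[0,0,0],"dr":[0,0,-0.15],"fingers":1},
    {"dp":[0,0,0],"dr":[0,0,-0.15],"fingers":1},
  ],
)

```text
time_s: 49.68
tool_pos: [0.4381, 0.3736, 0.1952]
tool_rot: [-180.0, 0.0, 41.2]
force: [-0.1, 1.2, -1.2]
grip_width: 0.022
grasp_force: 40.0
```

Request:
step_arm(
  moves=[
    {"dp":[0,0,0],"dr":[0,0,-0.15],"fingers":1},
    {"dp":[0,0,0],"dr":[0,0,0],"fingers":1},
    {"dp":[0,0,0],"dr":[0,0,0],"fingers":1},
    {"dp":[0,0,0],"dr":[0,0,0],"fingers":1},
    {"dp":[0,0,0],"dr":[0,0,0],"fingers":1},
  ],
)

```text
time_s: 50.3
tool_pos: [0.437, 0.3746, 0.1955]
tool_rot: [180.0, 0.0, 49.6]
force: [0.1, -0.6, -0.7]
grip_width: 0.022
grasp_force: 40.0
```

```bash
python3 -c "
from h import *
st()
go([.4362,.3746,.0364],49.9);print(pose()[0])"
```

```text
ex,ey,z mm [478.4 320.1] 195.5 yaw rel 42.83 rot [180.    0.   49.6] F [ 0.1 -0.6 -0.7] T [-0.05 -0.08 -0.02] grip 0.022 q7 -95.0
plate [584.2 -34.8] [87.3 56.2] yaw rel 0.4
plate [ 583.7 -184.7] [87.1 56.8] yaw rel -0.1
dp [ -0.6  -0.6 159.1] dr [ 0.0002  0.     -0.004 ]
[0.43699603 0.37471339 0.19552537]
```

Lower to 0.04, then creep down watching the force.

Request:
step_arm(
  moves=[
    {"dp":[-0.6,-0.6,40],"dr":[0,0,0],"fingers":1},
    {"dp":[0,0,40],"dr":[0,0,0],"fingers":1},
    {"dp":[0,0,35],"dr":[0,0,0],"fingers":1},
    {"dp":[0,0,25],"dr":[0,0,0],"fingers":1},
    {"dp":[0,0,14],"dr":[0,0,0],"fingers":1},
  ],
)

```text
time_s: 50.98
tool_pos: [0.4356, 0.3742, 0.0401]
tool_rot: [-180.0, 0.1, 49.7]
force: [0.4, 0.9, -1.5]
grip_width: 0.022
grasp_force: 40.0
```

Request:
step_arm(
  moves=[
    {"dp":[0,0,1.5],"dr":[0,0,0],"fingers":1},
    {"dp":[0,0,1],"dr":[0,0,0],"fingers":1},
    {"dp":[0,0,1],"dr":[0,0,0],"fingers":1},
    {"dp":[0,0,0],"dr":[0,0,0],"fingers":1},
    {"dp":[0,0,0],"dr":[0,0,0],"fingers":1},
  ],
)

```text
time_s: 51.6
tool_pos: [0.4364, 0.3747, 0.0383]
tool_rot: [180.0, -0.0, 49.7]
force: [-0.4, 0.3, -1.3]
grip_width: 0.0219
grasp_force: 40.0
```

```bash
python3 -c "
from h import *
o=env.get_obs();print(o['tool_pos'],o['force'],o['tool_rot'])"
```

```text
[0.43636606 0.37470518 0.03833747] [-0.39333451  0.25087669 -1.28258578] [ 1.79983054e+02 -2.60624825e-02  4.96843976e+01]
```

Request:
step_arm(
  moves=[
    {"dp":[0,0,1],"dr":[0,0,0],"fingers":1},
    {"dp":[0,0,1],"dr":[0,0,0],"fingers":1},
    {"dp":[0,0,0.5],"dr":[0,0,0],"fingers":1},
    {"dp":[0,0,0],"dr":[0,0,0],"fingers":1},
    {"dp":[0,0,0],"dr":[0,0,0],"fingers":1},
  ],
)

```text
time_s: 52.22
tool_pos: [0.4362, 0.3746, 0.0361]
tool_rot: [180.0, 0.0, 49.7]
force: [-2.8, -2.3, 6.1]
grip_width: 0.022
grasp_force: 40.0
```

```bash
python3 -c "
from h import *
o=env.get_obs();print(o['tool_pos'],o['force'],o['tool_rot'])"
```

```text
[0.43618257 0.37462659 0.03605755] [-2.80514899 -2.31820684  6.0528873 ] [1.79972642e+02 1.17526527e-02 4.96954673e+01]
```

Contact at the original height, so the pusher has not slipped. Releasing gently.

Request:
step_arm(
  moves=[
    {"dp":[0,0,-0.4],"dr":[0,0,0],"fingers":1},
    {"dp":[0,0,0],"dr":[0,0,0],"fingers":0.5},
    {"dp":[0,0,0],"dr":[0,0,0],"fingers":0},
    {"dp":[0,0,0],"dr":[0,0,0],"fingers":0},
    {"dp":[0,0,0],"dr":[0,0,0],"fingers":0},
  ],
  squeeze=10,
)

```text
time_s: 52.85
tool_pos: [0.4362, 0.3746, 0.0358]
tool_rot: [-180.0, 0.0, 49.7]
force: [-0.1, 0.6, 0.3]
grip_width: 0.0543
grasp_force: 0.0
```

Request:
step_arm(
  moves=[
    {"dp":[0,0,0],"dr":[0,0,0],"fingers":0},
    {"dp":[0,0,0],"dr":[0,0,0],"fingers":0},
    {"dp":[0,0,0],"dr":[0,0,0],"fingers":0},
    {"dp":[0,0,-20],"dr":[0,0,0],"fingers":0},
    {"dp":[0,0,-40],"dr":[0,0,0],"fingers":0},
  ],
)

```text
time_s: 53.48
tool_pos: [0.4354, 0.374, 0.0964]
tool_rot: [-179.9, 0.1, 49.7]
force: [0.4, 0.5, 1.2]
grip_width: 0.0865
grasp_force: 0.0
```

Request:
step_arm(
  moves=[
    {"dp":[0,0,-40],"dr":[0,0,0],"fingers":0},
    {"dp":[0,0,-40],"dr":[0,0,0],"fingers":0},
    {"dp":[0,0,-40],"dr":[0,0,0],"fingers":0},
    {"dp":[0,0,-40],"dr":[0,0,0],"fingers":0},
    {"dp":[-40,0,0],"dr":[0,0,0],"fingers":0},
  ],
)

```text
time_s: 54.1
tool_pos: [0.4114, 0.3476, 0.2606]
tool_rot: [-179.9, -0.5, 49.9]
force: [-0.1, -0.2, -0.6]
grip_width: 0.0874
grasp_force: 0.0
```

```bash
python3 -c "
from h import *
st()
m,im=shot('wrist','w10');t,it=shot('scene','s10')
cv2.imwrite('pics/f.png',np.hstack([cv2.resize(im[20:240,180:460],(600,471)),cv2.resize(it[120:280,420:488],(200,471))]))"
```

```text
ex,ey,z mm [449.8 296.3] 260.6 yaw rel 43.04 rot [-179.9   -0.5   49.9] F [-0.1 -0.2 -0.6] T [-0.09  0.03  0.04] grip 0.0874 q7 -89.0
plate [584.2 -34.8] [87.1 56.5] yaw rel -0.1
plate [ 583.6 -184.1] [87.4 57.8] yaw rel 0.4
```

View pics/f.png

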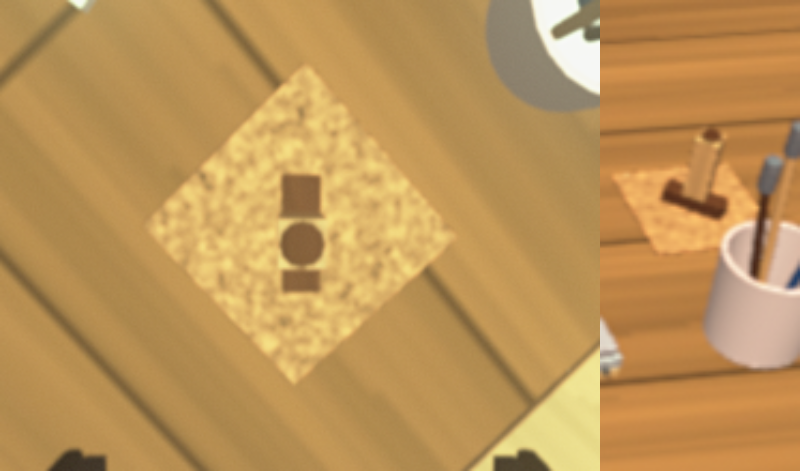

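The pusher stands upright at the mat's centre (foot 175–292, mat 65–385), and both plates are still seated. Handing in.

```bash
python3 -c "
from cell import env
print(env.sign_off())"
```

```text
the job is handed in; nothing more can be done
None
```

The job is handed in: the stop bar is wound home, plates 1 and 2 are flush in their corners (plate 3 was absent), and the pusher stands upright in the middle of its mat; no verdict was shown.

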